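# Load the platen press and lower its plate gently

## Robot

A 6-joint arm with a two-finger parallel gripper is mounted at the origin on a cart in front of the work surface, level with it; the furniture and walls round the work are solid. World frame = base frame: x ahead of the robot, y to its left, z up, the work surface at z = 0. Lengths are in mm, angles in rad, forces in N, time in s.
With the tool pointing down it reaches from about 350 to 975 mm from the base axis. Payload 7.1 kg.
Tool frame: the origin (TCP) lies on the centre line of the jaws, within the pads' length; the fingertips stand 8 mm ahead of it and the grasp point (between the pads) lies 11 mm behind it; x points along the fingers, z is the direction in which the jaws open and shut, and the axes are right-handed (so a half turn about x gives the same grasp; the last joint's range is limited). The gripper opens to 88 mm and grips with 3 to 60 N. Pads are 20 mm wide; open, the fingers measure 115 mm over their backs; the gripper's body (75 mm by 178 mm) begins 61 mm behind the grasp point.
Start: joints at [-1.28, 0.423, 1.63, -0, 1.089, -0.019], TCP at [190.56, -595.224, 230.675] pointing down, gripper open.
Joint ranges: [-3, 3], [-0.9, 2.11], [0.09, 2.58], [-1.31, 4.45], [0.11, 2.69], [-2.54, 2.54]. Speed limits (rad/s): [2.39, 2.39, 3.01, 3.14, 3.14, 3.14].

## Interface

Orientations are given as a rotation vector (axis times angle).
In Python, from workcell import status, get_image, camera_params, close_job gives the robot as it stands. The module is installed in compiled form; this text tells all that it offers.
- The arm moves only by the tool apply_moves, never from a script. Its argument "increments" is a list of rows, each a list of 7 numbers: the closure in counts, from 0 (fully open) to 255 (shut), then the shift along the tool's x, y, z in mm, then the turn, a rotation vector about the tool's x, y, z in degrees. A call has exactly 8 rows; each row shifts and turns the commanded pose from where the row before left it, along the tool's axes as they then stand; what a row does not reach is not made up. A row lasts 1/8 s, in which the tool goes at most 62.5 mm and 10.7 degrees, less where a joint would pass 70% of its speed; a pose out of reach is approached as far as the arm can. A call with a gripper value outside its range is refused whole. The fingers move at their own pace and stop on an object; the grip force is fixed at half the most. Time passes only in rows, so rows that do not move let the fingers close, or fill a call up. It gives the time, the measured TCP pose, the force and the opening at its end, in the units of the state.
- status.get_obs(): the state, without advancing time (a new reading comes with each control period).
- get_image(name): name is "scene" or "top" or "wrist"; returns the picture (480x640x3 uint8, red, green, blue); there is no depth.
- camera_params(name): a dict with "camera_matrix" (3x3 intrinsics, pixels), "D" ([k1, k2, p1, p2, k3] as OpenCV has them; the pictures are not rectified), "rvec" (rotation vector, rad) and "tvec" (3), from world to camera coordinates, as OpenCV has them; the wrist camera has in their place "T_tool_cam" (4x4, takes a point from camera to tool coordinates, whose origin is the TCP and whose axes are the tool frame's). Camera axes: x right, y down, z forward; pixel columns grow to the right and rows downward; lengths in mm; the calibration is good to about 2 mm. A picture is of the moment at which its call begins: read the wrist's pose just before it. camera_params takes no time and is no camera call.
- close_job(): hands the job in, once; it reports no verdict.
The state is a dict: "t": time; "qpos": joint angles; "qvel": joint speeds; "joint_torque": joint torques, N m; "ee_pos": TCP position; "orientation": TCP orientation; "ft_force": force on the tool from outside, world axes, zero at the start; "moment": the same for the moment, N m; "width": finger opening in mm.
Only numpy, scipy, OpenCV 4.12 (cv2) and the standard library are available. Lean on these libraries where they do the work, as an engineer would, in place of code of your own. Each camera call takes 0.05 s, during which the arm holds its last target.

## Task

Lay the cork sanding block flat and lengthwise along the middle of the raised rail of the little platen press, its far end right up against the back stop, reaching in under the raised press plate, and let go of it while the plate is still up. Then take the plate by its handle and lower it gently, without letting it drop and without bearing down hard, until it rests on the cork, and let go. Leave the rubber block, the cup and the whetstone where they are.

Things in the scene. Friction and masses are not known exactly. Their poses are not given: they have to be found in the camera images.
- press: Small fixed bench press; grey base 235 x 150 x 12 mm. Origin on the table below the hinge axis (axis 54 mm up), mid-width; x points from the open mouth (faces the robot) to the hinge, y along the axis, z up; base from x=-205 to 30 mm. Steel rail along x on it: x=-175 to -55, 34 mm wide, top 26 mm up. Back stop: upright bar across the rail, front face x=-60, 60 mm wide, top 48 mm up.
- press_seat (a point): Where the cork block's centre belongs: block on the rail, its far end touching the back stop (x=-99 mm in the press frame, 40 mm above the table). Axes as the press.
- press_plate (a joint): Plate hinge, rad: 0 = plate level, as it rests on a well loaded cork block; grows as the plate rises; range -0.12 (lowest, press empty) to 1.12 (upper stop); starts at 0.95 to 1.1. Stiff hinge (friction 0.47 N m): above about 0.85 rad the plate stays up; lower down its weight (0.6 kg, about 0.7 N m when level) wins and it falls unless held.
- plate_root (a point): Hinged aluminium plate 185 x 120 x 10 mm, two ribs on top (21 mm high in all), with handle. Origin on the hinge axis, mid-width; axes as the press at joint 0; z normal to the plate; underside in z=0, from x=-200 to -15 mm. Raised, it overhangs the seat: an upright tool cannot get in; lean the tool's upper end back towards the mouth, 30 to 45 degrees.
- plate_handle (a point): Middle of the plate's handle: round wooden bar, diameter 18 mm, 92 mm long along y, at x=-265, z=6 mm in the plate's frame (265 mm from the hinge axis). Two steel side arms at y=+-54 mm hold it off the plate's front edge, leaving a 56 mm window between bar and plate for a finger. Axes as the plate.
- cork_center (a point): Centre of the cork sanding block, a brown speckled plain block 48 (x) x 78 (y, its long axis) x 28 mm (z, up), 0.12 kg, loose, lying flat on the table (centre 14 mm up) left or right in front of the press. Either end may go to the back stop.
- rubber_block: Black rubber sanding block with an arched top, 44 x 103 (y) x 37 mm, loose bystander, stands on the opposite side from the cork. Origin at the centre of its underside.
- cup: Black cup, diameter 72, 60 mm high, loose bystander behind on the left. Origin at the centre of its underside.
- whetstone: Two-tone whetstone, a flat brown-on-grey bar 42 x 120 (y) x 24 mm, loose bystander lying behind on the right. Origin at the centre of its underside.

How it is judged:
By the outcome, as a careful person would: the job done as asked, in the order asked, and still so for the second after the job is handed in, with the robot touching nothing.
It also fails if it takes over 70 s, if anything falls off the work surface, if the arm or the gripper's body presses on something with over 40 N, if the wrist force passes 120 N, or if a joint passes its speed limit or range.

## Working session

There is one attempt and no reset: what is moved stays moved. The work goes in short steps, Python scripts to look and compute and a tool call to move; the robot and the scene stay as the last step left them, time stands still between calls to the robot, and variables do not carry over. Pictures are saved under pics/ and viewed, and the job is handed in when it is done.

Besides the shell and the picture viewer there is one more tool, called after "Request:" in YAML: its name, and indented under it one key for each argument. apply_moves: Moves the arm, as the interface text tells. Its arguments: {"type":"object","properties":{"increments":{"type":"array"}},"required":["increments"]}

```bash
mkdir -p pics; ls; python3 - <<'E'
from workcell import status,get_image,camera_params
import cv2
print(status.get_obs())
for n in ["scene","top"]:
    cv2.imwrite(f"pics/{n}0.png",get_image(n)[:,:,::-1])
    print(n,camera_params(n))
print(camera_params("wrist"))
E
```

```text
pics
{'t': 0.0, 'qpos': array([-1.28001215e+00,  4.23856824e-01,  1.63064767e+00,  6.85680934e-06,
        1.08859620e+00, -1.90200049e-02]), 'qvel': array([ 7.54654013e-05,  9.94243121e-04,  1.01466284e-03, -1.70752044e-03,
        1.04810462e-03,  4.33414548e-04]), 'joint_torque': array([ 3.22864144e-04, -5.44624293e+01, -2.73672616e+01,  6.42866967e-02,
        2.26327922e-02, -1.23481300e-04]), 'ee_pos': array([ 190.4096716 , -594.74082634,  229.90833529]), 'orientation': array([ 0.97895333,  1.34120862, -0.97743198]), 'ft_force': array([0.0112771 , 0.19198151, 0.14588105]), 'moment': array([-0.04485451, -0.04327103, -0.00782687]), 'width': 87.92863467770125}
scene {'camera_matrix': array([[541.25817797,   0.        , 325.802315  ],
       [  0.        , 541.25817797, 247.47161361],
       [  0.        ,   0.        ,   1.        ]]), 'D': array([-0.031387,  0.      ,  0.      ,  0.      ,  0.      ]), 'rvec': array([ 2.06766711, -0.17421141,  0.08416023]), 'tvec': array([-642.37394283,  120.57576584, 1154.47715033])}
top {'camera_matrix': array([[501.65606051,   0.        , 323.
[... 214 characters left out ...]
5, -2.15503546,  0.15663299]), 'tvec': array([  -5.62062727,  651.81985878, 1092.35356025])}
{'camera_matrix': array([[378.0620148 ,   0.        , 323.62283152],
       [  0.        , 378.0620148 , 229.29845594],
       [  0.        ,   0.        ,   1.        ]]), 'D': array([-0.02806894,  0.        ,  0.        ,  0.        ,  0.        ]), 'T_tool_cam': array([[-5.61291017e-04, -2.97288094e-01,  9.54787659e-01,
        -1.55127753e+02],
       [ 7.57725164e-04, -9.54787662e-01, -2.97287650e-01,
         8.15575595e+01],
       [ 9.99999555e-01,  5.56601748e-04,  7.61176408e-04,
         1.20687224e+00],
       [ 0.00000000e+00,  0.00000000e+00,  0.00000000e+00,
         1.00000000e+00]])}
```

View pics/scene0.png

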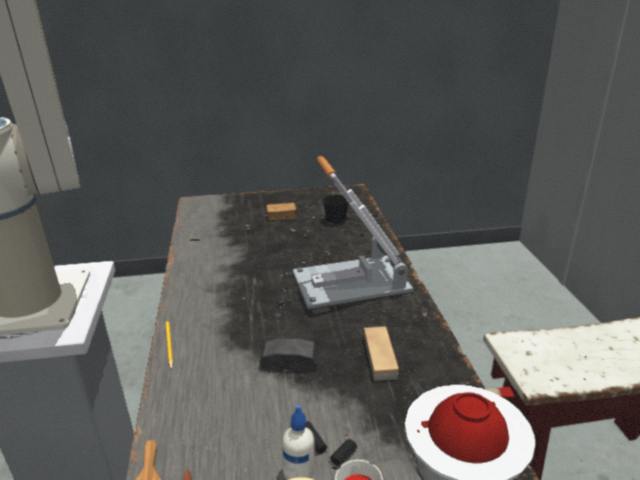

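View pics/top0.png

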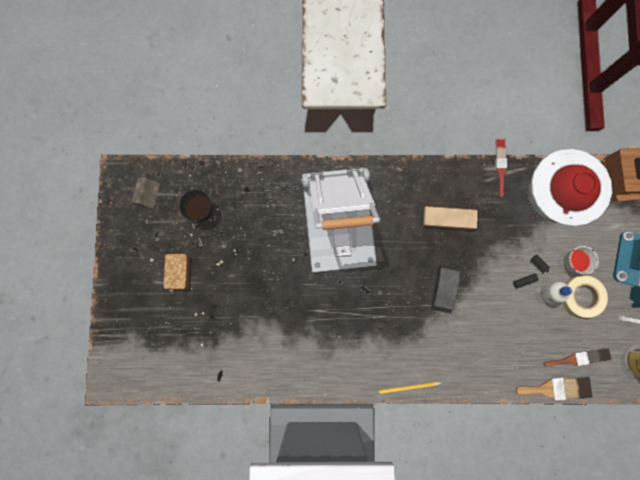

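```bash
cat > h.py <<'E'
import numpy as np,cv2
from workcell import status,get_image,camera_params
from scipy.spatial.transform import Rotation as R
def proj(n,P):
    c=camera_params(n);return cv2.projectPoints(np.atleast_2d(np.float64(P)),c['rvec'],c['tvec'],c['camera_matrix'],c['D'])[0][:,0]
def back(n,uv,z):
    c=camera_params(n);Rm=cv2.Rodrigues(c['rvec'])[0]
    p=cv2.undistortPoints(np.float64(uv).reshape(-1,1,2),c['camera_matrix'],c['D'])[:,0]
    o=-Rm.T@c['tvec'];d=np.c_[p,np.ones(len(p))]@Rm
    return o+d*((z-o[2])/d[:,2])[:,None]
E
python3 - <<'E'
from h import *
im=cv2.imread("pics/top0.png")
def crop(x0,y0,x1,y1,s,name):
    cv2.imwrite(name,cv2.resize(im[y0:y1,x0:x1],None,fx=s,fy=s,interpolation=cv2.INTER_CUBIC))
crop(150,240,210,300,10,"pics/c_cork.png")
crop(290,160,390,280,5,"pics/c_press.png")
print(proj("top",[[190,-595,230],[700,0,0],[0,0,0],[600,0,0]]), proj("scene",[[190,-595,230],[700,0,0],[0,0,0]]))
E
```

```text
[[663.02311525 484.92238607]
 [320.85072195 219.93642964]
 [321.35234789 540.68848398]
 [320.92165804 262.01405562]] [[-23.06420166 424.66287111]
 [346.88408872 272.88418165]
 [ 27.66525125 303.43295075]]
```

View pics/c_cork.png

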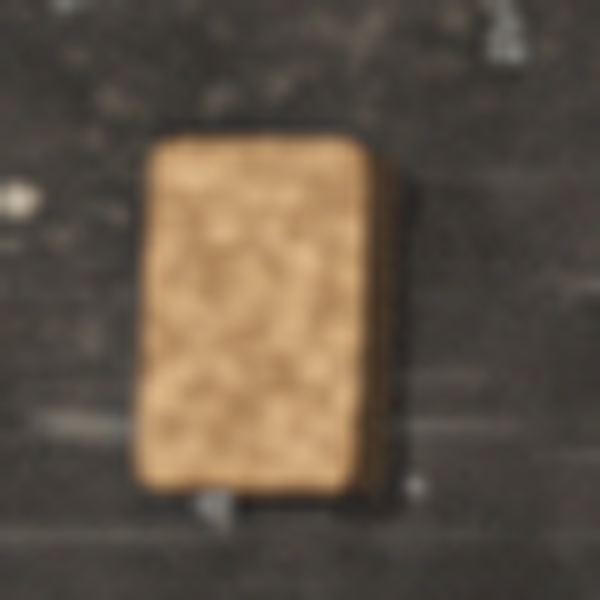

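View pics/c_press.png

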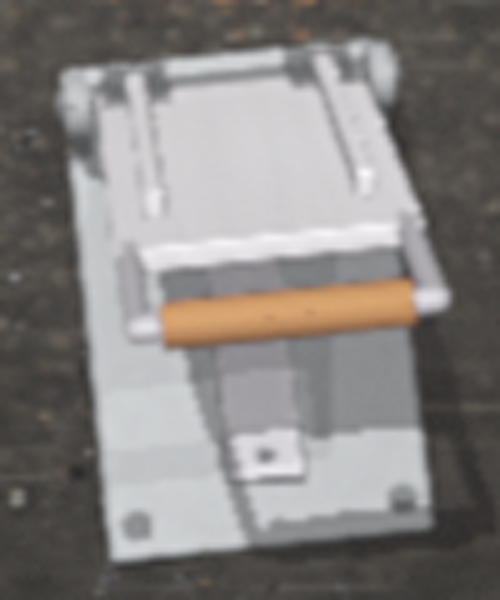

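```bash
python3 - <<'E'
from h import *
im=cv2.imread("pics/scene0.png")
cv2.imwrite("pics/s_press.png",cv2.resize(im[145:315,280:420],None,fx=4.5,fy=3.5*1.0,interpolation=cv2.INTER_CUBIC)[:600])
E
```

```text
(no output)
```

View pics/s_press.png

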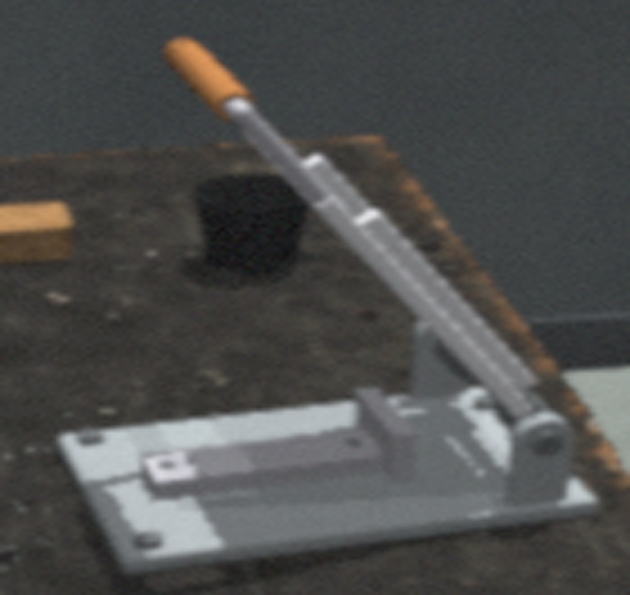

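```bash
python3 - <<'E'
from h import *
from scipy.optimize import least_squares
T=lambda u,v,s,x,y:((u+.5)/s-.5+x,(v+.5)/s-.5+y)
# cork
c=[T(u,v,10,150,240) for u,v in [(146,133),(373,135),(358,493),(135,490)]]
P=back("top",c,28); print(P, P.mean(0), [np.linalg.norm(P[i]-P[i-1]) for i in range(4)])
d=(P[0]+P[1]-P[2]-P[3]); print("yaw long",np.degrees(np.arctan2(d[1],d[0])))
tp=lambda u,v:T(u,v,5,290,160)
sp=lambda u,v:((u+.5)/4.5-.5+280,(v+.5)/3.5-.5+145)
obs=[("top",(-205,75,12),tp(112,558)),("top",(-205,-75,12),tp(433,525)),
("top",(-175,17,26),tp(228,437*0+478)),("top",(-175,-17,26),tp(306,473)),
("top",'hl',tp(163,330)),("top",'hr',tp(415,302)),
("scene",(-205,-75,12),sp(125,555)),("scene",(-205,75,12),sp(60,435)),("scene",(30,-75,12),sp(597,497)),
("scene",(-175,-17,26),sp(153,483)),("scene",'hr',sp(236,100)),("scene",'hl',sp(178,47)),
("scene",(-60,30,48),sp(358,392)),("scene",(-60,-30,48),sp(395,440))]
def pts(p):
    x,y,yaw,q=p;out=[]
    for n,a,_ in obs:
        if isinstance(a,str):
            s=46 if a=='hl' else -46
            r=np.array([-265*np.cos(q)+6*np.sin(q), s, 54+265*np.sin(q)+6*np.cos(q)])
        else: r=np.array(a,float)
        cc,ss=np.cos(yaw),np.sin(yaw)
        out.append([x+cc*r[0]-ss*r[1],y+ss*r[0]+cc*r[1],r[2]])
    return np.array(out)
def f(p):
    w=pts(p);return np.concatenate([proj(o[0],w[i])[0]-o[2] for i,o in enumerate(obs)])
s=least_squares(f,[850,-30,0.1,1.0],loss='soft_l1');print(s.x,np.degrees(s.x[2]));print(f(s.x).reshape(-1,2).round(1))
E
```

```text
[[619.32327277 357.25802197  28.        ]
 [618.73793699 305.8988848   28.        ]
 [537.46279501 306.30901301  28.        ]
 [538.36012858 356.25954982  28.        ]] [578.47103334 331.4313674   28.        ] [np.float64(80.96930075743887), np.float64(51.3624725737207), np.float64(81.27617676062998), np.float64(49.95859621051676)]
yaw long 0.2077775713521107
[ 7.87863725e+02 -3.29299687e+01  1.00945204e-01  1.35497412e+01] 5.783734157403228
[[-0.2  0.6]
 [ 0.1  0.5]
 [ 0.4  0.5]
 [-0.5  0. ]
 [-0.4 -0.6]
 [-0.2 -0.1]
 [-0.1  1.7]
 [-0.6 -0.1]
 [ 0.9  0.9]
 [ 0.8 -0.2]
 [-0.1  2.4]
 [ 0.7  1.8]
 [-0.4 -0.9]
 [-0.1 -1.4]]
```

```bash
python3 - <<'E'
from h import *
o=status.get_obs();print(R.from_rotvec(o['orientation']).as_matrix().round(3),o['t'])
E
```

```text
[[-0.     0.952  0.305]
 [ 0.001  0.305 -0.952]
 [-1.     0.    -0.001]] 0.1
```

```bash
cat >> h.py <<'E'
def ori(theta,yaw,mode):
    """theta lean deg, yaw deg; mode 'A': z=+left ; 'H': z in vertical plane (forward-up), y=left"""
    t=np.radians(theta);f=R.from_euler('z',yaw,degrees=True)
    x=np.array([np.sin(t),0,-np.cos(t)])
    z=np.array([0,1.,0]) if mode=='A' else np.array([np.cos(t),0,np.sin(t)])
    return f*R.from_matrix(np.c_[x,np.cross(z,x),z])
def cur():
    o=status.get_obs();return o['ee_pos'],R.from_rotvec(o['orientation']),o
def plan(p0,r0,p1,r1,n,rv=None):
    """rows of shift (tool axes at row start) & turn; rv overrides total body rotvec (deg)"""
    d=(r0.inv()*r1).as_rotvec() if rv is None else np.radians(rv)
    st=R.from_rotvec(d/n);r=r0
    for i in range(n):
        print(np.r_[r.inv().apply((p1-p0)/n),np.degrees(d/n)].round(1).tolist());r=r*st
    print('end rot err deg',np.degrees((r.inv()*r1).magnitude()), 'ang',np.degrees(d))
E
python3 - <<'E'
from h import *
p,r,o=cur()
d=ori(0,0,'A');print(np.degrees((r.inv()*d).as_rotvec()))
plan(p,r,np.array([470,331,220.]),d,16)
plan(np.array([470,331,220.]),d,np.array([489,331,108.]),ori(40,0,'A'),8)
E
```

```text
[-1.62250139e+02 -1.70371633e-02 -1.10757941e-01]
[0.7, 34.3, -49.8, -10.1, -0.0, -0.0]
[0.7, 42.5, -43.0, -10.1, -0.0, -0.0]
[0.7, 49.4, -34.8, -10.1, -0.0, -0.0]
[0.7, 54.8, -25.6, -10.1, -0.0, -0.0]
[0.7, 58.4, -15.5, -10.1, -0.0, -0.0]
[0.7, 60.2, -5.0, -10.1, -0.0, -0.0]
[0.7, 60.2, 5.7, -10.1, -0.0, -0.0]
[0.6, 58.2, 16.2, -10.1, -0.0, -0.0]
[0.6, 54.5, 26.2, -10.1, -0.0, -0.0]
[0.6, 49.0, 35.4, -10.1, -0.0, -0.0]
[0.6, 42.0, 43.4, -10.1, -0.0, -0.0]
[0.6, 33.7, 50.2, -10.1, -0.0, -0.0]
[0.6, 24.4, 55.3, -10.1, -0.0, -0.0]
[0.6, 14.2, 58.7, -10.1, -0.0, -0.0]
[0.6, 3.7, 60.3, -10.1, -0.0, -0.0]
[0.6, -7.0, 60.0, -10.1, -0.0, -0.0]
end rot err deg 3.640311221191279e-14 ang [-1.62250139e+02 -1.70371633e-02 -1.10757941e-01]
[14.0, -2.4, 0.0, 0.0, 0.0, -5.0]
[14.2, -1.1, 0.0, 0.0, 0.0, -5.0]
[14.2, 0.1, 0.0, 0.0, 0.0, -5.0]
[14.1, 1.3, 0.0, 0.0, 0.0, -5.0]
[14.0, 2.6, 0.0, 0.0, 0.0, -5.0]
[13.7, 3.8, 0.0, 0.0, 0.0, -5.0]
[13.3, 4.9, 0.0, 0.0, 0.0, -5.0]
[12.8, 6.1, 0.0, 0.0, 0.0, -5.0]
end rot err deg 1.2722218725854067e-14 ang [  0.   0. -40.]
```

Request:
apply_moves:
  increments:
    - [0,0,34.3,-49.8,-10.1,0,0]
    - [0,0,42.5,-43,-10.1,0,0]
    - [0,0,49.4,-34.8,-10.1,0,0]
    - [0,0,54.8,-25.6,-10.1,0,0]
    - [0,0,58.4,-15.5,-10.1,0,0]
    - [0,0,60.2,-5,-10.1,0,0]
    - [0,0,60.2,5.7,-10.1,0,0]
    - [0,0,58.2,16.2,-10.1,0,0]

```text
t: 1.1
ee_pos: [331.6, -130.9, 230.8]
orientation: [-0.121, 1.567, 0.121]
ft_force: [1.1, 0.6, -0.7]
width: 87.7
```

Request:
apply_moves:
  increments:
    - [0,1,54.5,26.2,-10.1,0,0]
    - [0,1,49,35.4,-10.1,0,0]
    - [0,1,42,43.4,-10.1,0,0]
    - [0,1,33.7,50.2,-10.1,0,0]
    - [0,1,24.4,55.3,-10.1,0,0]
    - [0,1,14.2,58.7,-10.1,0,0]
    - [0,1,3.7,60.3,-10.1,0,0]
    - [0,1,-7,60,-10.1,0,0]

```text
t: 2.1
ee_pos: [475.0, 331.0, 222.3]
orientation: [-1.206, 1.212, 1.206]
ft_force: [0.1, 0.0, 0.1]
width: 87.7
```

Request:
apply_moves:
  increments:
    - [0,14,-2.4,0,0,0,-5]
    - [0,14.2,-1.1,0,0,0,-5]
    - [0,14.2,0,0,0,0,-5]
    - [0,14.1,1.3,0,0,0,-5]
    - [0,14,2.6,0,0,0,-5]
    - [0,13.7,3.8,0,0,0,-5]
    - [0,13.3,4.9,0,0,0,-5]
    - [0,12.8,6.1,0,0,0,-5]

```text
t: 3.1
ee_pos: [494.1, 332.7, 126.8]
orientation: [-1.448, 0.75, 0.697]
ft_force: [12.7, 2.8, 8.1]
width: 87.7
```

```bash
python3 - <<'E'
from h import *
p,r,o=cur();print(p,o['qpos'].round(2),r.as_matrix().round(3),o['t'])
cv2.imwrite("pics/w1.png",get_image("wrist")[:,:,::-1])
c=camera_params("wrist");T=c['T_tool_cam']
def wproj(P):
    Pt=r.inv().apply(np.atleast_2d(P)-p);Pc=(Pt-T[:3,3])@T[:3,:3]
    return cv2.projectPoints(Pc,np.zeros(3),np.zeros(3),c['camera_matrix'],c['D'])[0][:,0]
print(wproj([[578+a,331+b,28.] for a,b in[(39,24),(39,-24),(-39,-24),(-39,24)]]).round(0))
E
```

```text
[494.11925925 332.66276016 126.80543014] [ 0.8   0.47  2.08 -1.31  0.49  0.42] [[ 0.599 -0.8    0.029]
 [-0.03   0.014  0.999]
 [-0.8   -0.6   -0.016]] 3.1
[[357. 256.]
 [301. 256.]
 [293. 198.]
 [361. 198.]]
```

View pics/w1.png

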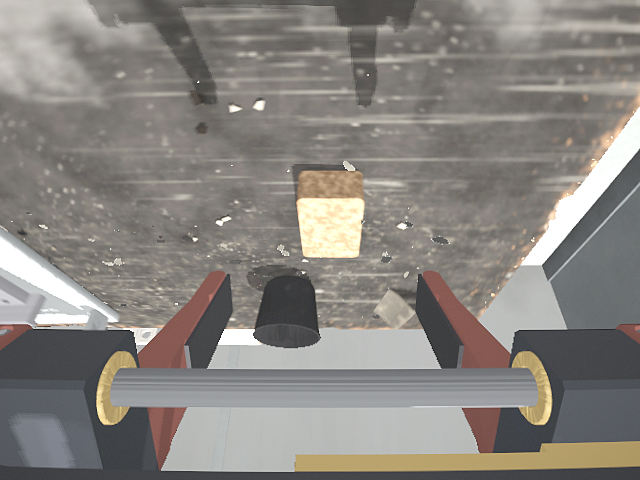

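```bash
cat > log.py <<'E'
from h import *
import json
p,r,o=cur()
open('log.jsonl','a').write(json.dumps([o['qpos'].tolist(),p.tolist(),o['orientation'].tolist()])+"\n")
print(o['t'],p.round(1),o['qpos'].round(3),o['ft_force'].round(1),r.as_matrix().round(3).tolist())
E
python3 log.py
```

```text
3.15 [492.6 333.1 125.4] [ 0.805  0.475  2.075 -1.306  0.488  0.431] [-1.4 -0.2 -0.9] [[0.597, -0.802, 0.038], [-0.032, 0.024, 0.999], [-0.802, -0.597, -0.011]]
```

Request:
apply_moves:
  increments:
    - [0,-20,0,0,0,0,5]
    - [0,-20,0,0,0,0,5]
    - [0,-15,0,0,0,0,5]
    - [0,-15,0,0,0,0,5]
    - [0,0,0,0,0,0,5]
    - [0,0,0,0,0,0,5]
    - [0,0,0,0,0,0,5]
    - [0,0,0,0,0,0,0]

```text
t: 4.15
ee_pos: [464.2, 334.3, 184.6]
orientation: [-1.231, 1.194, 1.139]
ft_force: [-0.1, -0.0, -0.1]
width: 87.1
```

```bash
python3 log.py
```

```text
4.15 [464.2 334.3 184.6] [ 0.63   0.391  1.806 -0.063  0.912 -0.877] [-0.1 -0.  -0.1] [[0.056, -0.998, 0.027], [-0.021, 0.026, 0.999], [-0.998, -0.057, -0.019]]
```

Request:
apply_moves:
  increments:
    - [0,0,-30,0,0,0,5]
    - [0,0,-30,0,0,0,5]
    - [0,0,-30,0,0,0,5]
    - [0,0,-30,0,0,0,5]
    - [0,0,0,0,0,0,5]
    - [0,0,0,0,0,0,5]
    - [0,0,0,0,0,0,0]
    - [0,0,0,0,0,0,0]

```text
t: 5.15
ee_pos: [581.1, 331.0, 175.0]
orientation: [-0.938, 1.57, 1.512]
ft_force: [-0.0, 0.5, 0.2]
width: 87.9
```

```bash
python3 log.py
```

```text
5.15 [581.1 331.  175. ] [ 0.42   0.755  1.26   0.178  1.561 -1.161] [-0.   0.5  0.2] [[-0.45, -0.892, 0.027], [-0.007, 0.033, 0.999], [-0.893, 0.45, -0.021]]
```

```bash
cat > kin.py <<'E'
import numpy as np,json
from scipy.spatial.transform import Rotation as R
from scipy.optimize import least_squares
def rot(a,t): return R.from_rotvec(np.array({'x':[1,0,0],'y':[0,1,0],'z':[0,0,1]}[a])*t)
def fk(q,p):
    a1,h,L1,a2,L2,Lw,d,s4,s6=p[:9]
    r1=rot('z',q[0]);r2=r1*rot('y',q[1]);r3=r2*rot('y',q[2]);r4=r3*rot('z',s4*q[3]);r5=r4*rot('y',q[4]);r6=r5*rot('z',s6*q[5])
    pos=r1.apply([a1,d,h])+r2.apply([0,0,L1])+r3.apply([a2,0,L2])+r6.apply([0,0,Lw])
    # tool: x = r6 z ; z = -? r6 x
    return pos,r6*R.from_matrix(np.array([[0,0,-1],[0,1,0],[1,0,0]]).astype(float))
P=json.load(open('kin.json')) if __import__('os').path.exists('kin.json') else None
LO=np.array([-3,-.9,.09,-1.31,.11,-2.54]);HI=np.array([3,2.11,2.58,4.45,2.69,2.54])
def ik(pos,r,q0):
    def f(q):
        p,rr=fk(q,P);return np.r_[(p-pos)/100,(r.inv()*rr).as_rotvec()]
    s=least_squares(f,np.clip(q0,LO+.01,HI-.01),bounds=(LO,HI));return s.x,np.abs(s.fun).max()
E
python3 - <<'E'
from h import *;import json
from kin import *
D=[json.loads(l) for l in open('log.jsonl')]
D.append([[-1.28001215e+00,4.23856824e-01,1.63064767e+00,0,1.08859620,-1.90200049e-02],[190.41,-594.74,229.9],[0.97895333,1.34120862,-0.97743198]])
best=None
for s4 in(1,-1):
  for s6 in (1,-1):
    def f(p):
        out=[]
        for q,pp,o in D:
            a,b=fk(q,np.r_[p,s4,s6]);out+=list(a-pp)+list((R.from_rotvec(o).inv()*b).as_rotvec()*100)
        return np.array(out)
    s=least_squares(f,[0,150,450,0,450,150,0]);print(s4,s6,s.cost,s.x.round(1))
    if best is None or s.cost<best[0]: best=(s.cost,np.r_[s.x,s4,s6],f(s.x))
print(best[2].reshape(-1,6).round(1)); json.dump(best[1].tolist(),open('kin.json','w'))
E
```

```text
1 1 2.1987036841861835e-05 [  0.  312.4 563.1  77.5 484.9 301.6  11.9]
1 -1 46045.85855832969 [  0.  312.4 563.1  77.5 484.9 301.6  11.9]
-1 1 36829.85855359923 [ 594.  -218.2  -48.5 -181.   -80.8 -270.     9.3]
-1 -1 63476.10618554151 [ 594.  -218.2  -48.5 -181.   -80.8 -270.     9.3]
[[-0.  0.  0.  0.  0.  0.]
 [ 0.  0. -0. -0.  0. -0.]
 [-0. -0. -0.  0. -0. -0.]
 [-0. -0.  0. -0.  0. -0.]]
```

```bash
cat > scan.py <<'E'
from h import *
from kin import *
rng=np.random.default_rng(0)
def best(pos,r):
    S=[]
    for _ in range(25):
        q,e=ik(pos,r,rng.uniform(LO,HI))
        if e<1e-3:
            m=np.min(np.minimum(q-LO,HI-q))
            if not any(np.abs(q-s[1]).max()<.05 for s in S): S.append((m,q))
    return sorted(S,key=lambda s:-s[0])
def o(th,yaw,zs):
    r=ori(th,yaw,'A')
    return r if zs>0 else r*rot('x',np.pi)
if __name__=="__main__":
  yaw=5.78;c,s=np.cos(np.radians(yaw)),np.sin(np.radians(yaw))
  seat=np.array([787.9-99*c,-32.9-99*s,0])
  for th in(30,35,40):
   for zs in(1,-1):
    for nm,pos,r in [("pickback",[578+12,331,16],o(-th,0,zs)),("pickfwd",[566,331,16],o(th,0,zs)),("pickfwd-up",[566-80*np.sin(np.radians(th)),331,90],o(th,0,zs)),
      ("place",seat+[-12*c,-12*s,42],o(th,yaw,zs)),("place-pre",seat+[-100*c,-100*s,100],o(th,yaw,zs))]:
      print(th,zs,nm,[(round(a,2),b.round(2).tolist()) for a,b in best(np.array(pos),r)[:2]])
E
python3 scan.py
```

```text
30 1 pickback [(np.float64(1.13), [0.41, 0.98, 1.23, 0.2, 1.43, -1.24])]
30 1 pickfwd []
30 1 pickfwd-up [(np.float64(0.23), [0.7, 0.54, 2.0, -1.08, 0.37, 0.1])]
30 1 place []
30 1 place-pre []
30 -1 pickback [(np.float64(0.64), [0.41, 0.98, 1.23, 0.2, 1.43, 1.9])]
30 -1 pickfwd []
30 -1 pickfwd-up []
30 -1 place [(np.float64(0.01), [-0.13, 0.66, 1.94, 1.28, 0.12, 0.09])]
30 -1 place-pre [(np.float64(0.04), [-0.18, 0.47, 2.12, 1.24, 0.15, 0.09])]
35 1 pickback [(np.float64(1.07), [0.39, 1.02, 1.16, 0.22, 1.53, -1.25])]
35 1 pickfwd []
35 1 pickfwd-up []
35 1 place [(np.float64(0.07), [-0.14, 0.67, 1.98, 2.23, 0.18, 2.28])]
35 1 place-pre [(np.float64(0.08), [-0.19, 0.48, 2.16, 2.09, 0.19, 2.37])]
35 -1 pickback [(np.float64(0.65), [0.39, 1.02, 1.16, 0.22, 1.53, 1.89])]
35 -1 pickfwd []
35 -1 pickfwd-up []
35 -1 place [(np.float64(0.07), [-0.14, 0.67, 1.98, 2.23, 0.18, -0.86])]
35 -1 place-pre [(np.float64(0.08), [-0.19, 0.48, 2.16, 2.09, 0.19, -0.77])]
40 1 pickback [(np.float64(1.01), [0.39, 1.07, 1.1, 0.24, 1.63, -1.25])]
40 1 pickfwd [(np.float64(0.1), [0.7, 0.75, 2.0, 4.35, 0.46, 0.98])]
40 1 pickfwd-up []
40 1 place [(np.float64(0.19), [-0.15, 0.69, 2.02, 2.56, 0.3, 1.93])]
40 1 place-pre [(np.float64(0.21), [-0.21, 0.51, 2.21, 2.46, 0.32, 1.99])]
40 -1 pickback [(np.float64(0.65), [0.39, 1.07, 1.1, 0.24, 1.63, 1.89])]
40 -1 pickfwd [(np.float64(0.1), [0.7, 0.75, 2.0, 4.35, 0.46, -2.16])]
40 -1 pickfwd-up []
40 -1 place [(np.float64(0.19), [-0.15, 0.69, 2.02, 2.56, 0.3, -1.21])]
40 -1 place-pre [(np.float64(0.21), [-0.21, 0.51, 2.21, 2.46, 0.32, -1.15])]
```

```bash
python3 - <<'E'
from h import *
im=cv2.imread("pics/top0.png")
cv2.imwrite("pics/c_cup.png",cv2.resize(im[180:240,165:225],None,fx=10,fy=10,interpolation=cv2.INTER_CUBIC))
E
```

```text
(no output)
```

View pics/c_cup.png

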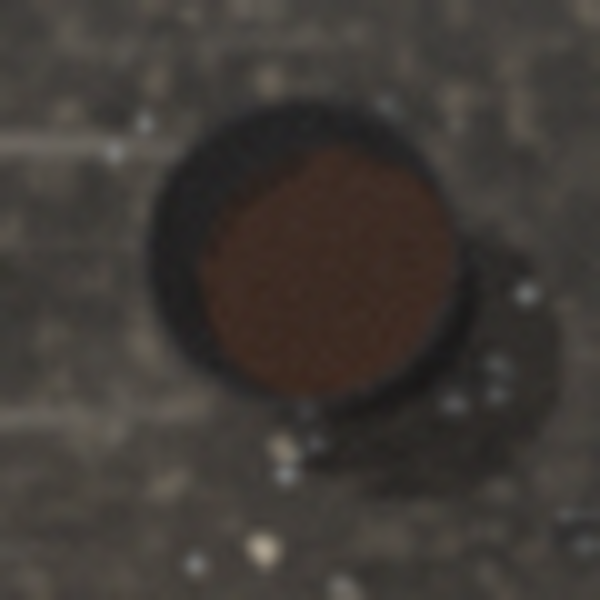

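```bash
cat > coll.py <<'E'
from h import *
from kin import *
from scan import best,o
g=np.linspace
def box(x,y,z,n=15): return np.array(np.meshgrid(g(*x,n),g(*y,n),g(*z,n))).reshape(3,-1).T
TOOL=np.r_[box((-200,-72),(-37.5,37.5),(-89,89)),box((-185,-125),(40,108),(-30,30),8)]
E
python3 - <<'E'
from coll import *
cup=back("top",[(195.05,204.6)],60)[0];print("cup",cup)
for th in (40,45):
  for zs in (1,-1):
    r=o(-th,0,zs)
    for dz in(0,60):
      pos=np.array([574,331,16.])-r.apply([dz,0,0])
      W=r.apply(TOOL)+pos
      d=np.hypot(np.maximum(np.hypot(*(W[:,:2]-cup[:2]).T)-36,0),np.maximum(W[:,2]-60,0)).min()
      print(th,zs,dz,pos.round(0),"cup dist",d.round(1),"min z",W[:,2].min().round(1),[(round(a,2),b.round(2).tolist()) for a,b in best(pos,r)[:1]])
  yaw=5.78;c,s=np.cos(np.radians(yaw)),np.sin(np.radians(yaw))
  seat=np.array([787.9-99*c,-32.9-99*s,0])
  for zs in(1,-1): print(th,zs,[(round(a,2),b.round(2).tolist()) for a,b in best(seat+[4*c,4*s,42],o(th,yaw,zs))[:1]])
E
```

```text
cup [724.7681612  282.85770007  60.        ]
40 1 0 [574. 331.  16.] cup dist 22.2 min z 47.1 [(np.float64(1.06), [0.39, 1.05, 1.15, 0.25, 1.6, -1.25])]
40 1 60 [613. 331.  62.] cup dist 33.0 min z 93.0 [(np.float64(0.95), [0.38, 1.04, 1.04, 0.24, 1.72, -1.24])]
40 -1 0 [574. 331.  16.] cup dist 0.0 min z 42.3 [(np.float64(0.65), [0.39, 1.05, 1.15, 0.25, 1.6, 1.89])]
40 -1 60 [613. 331.  62.] cup dist 33.0 min z 88.3 [(np.float64(0.64), [0.38, 1.04, 1.04, 0.24, 1.72, 1.9])]
40 1 [(np.float64(0.17), [-0.15, 0.7, 1.99, 2.53, 0.28, 1.97])]
40 -1 [(np.float64(0.17), [-0.15, 0.7, 1.99, 2.53, 0.28, -1.17])]
45 1 0 [574. 331.  16.] cup dist 13.1 min z 40.4 [(np.float64(0.99), [0.38, 1.1, 1.08, 0.27, 1.7, -1.26])]
45 1 60 [616. 331.  58.] cup dist 22.8 min z 82.8 [(np.float64(0.87), [0.37, 1.1, 0.96, 0.26, 1.82, -1.24])]
45 -1 0 [574. 331.  16.] cup dist 0.0 min z 28.0 [(np.float64(0.65), [0.38, 1.1, 1.08, 0.27, 1.7, 1.89])]
45 -1 60 [616. 331.  58.] cup dist 22.8 min z 70.4 [(np.float64(0.64), [0.37, 1.1, 0.96, 0.26, 1.82, 1.9])]
45 1 [(np.float64(0.31), [-0.16, 0.73, 2.03, 2.68, 0.42, 1.81])]
45 -1 [(np.float64(0.31), [-0.16, 0.73, 2.03, 2.68, 0.42, -1.33])]
```

```bash
python3 - <<'E'
from coll import *
q=.983
px,pz=np.meshgrid(np.linspace(-275,-15,60),np.linspace(0,22,5));px=px.ravel();pz=pz.ravel()
PL=np.c_[px*np.cos(q)+pz*np.sin(q),54-px*np.sin(q)+pz*np.cos(q)]
from scipy.spatial import cKDTree
k=cKDTree(PL)
for th in(40,42,45):
  for zs in(1,-1):
    r=o(th,0,zs);W=r.apply(TOOL)+[-99+4,0,42]
    d,i=k.query(W[:,[0,2]]);j=d.argmin();print(th,zs,d.min().round(1),W[j].round(0),PL[i[j]].round(0), W[:,2].min().round(0))
E
```

```text
40 1 56.4 [-113.  -89.  121.] [-65. 151.] 68.0
40 -1 0.5 [-109.   30.  227.] [-109.  227.] 73.0
42 1 59.0 [-115.  -89.  121.] [-67. 154.] 63.0
42 -1 1.3 [-110.   30.  220.] [-111.  221.] 70.0
45 1 63.1 [-119.  -89.  119.] [-67. 154.] 54.0
45 -1 4.4 [-107.   30.  207.] [-104.  210.] 66.0
```

```bash
python3 - <<'E'
from coll import *
for x,y in((620,140),(660,150)):
  for yaw in(12,20,30):
   for th in (42,45):
    c,s=np.cos(np.radians(yaw)),np.sin(np.radians(yaw))
    for dz in(0,60):
     r=o(th,yaw,1);pos=np.array([x-4*c,y-4*s,16])-r.apply([dz,0,0])
     print(x,y,yaw,th,dz,[(round(a,2),b.round(2).tolist()) for a,b in best(pos,r)[:1]])
for nm,pos in (("vert",[578,331,14]),("vertup",[578,331,90])): print(nm,[(round(a,2),b.round(2).tolist()) for a,b in best(np.array(pos),o(0,0,1))[:2]])
print([(round(a,2),b.round(2).tolist()) for a,b in best(np.array([620,140,14.]),o(0,20,1))[:2]])
E
```

```text
620 140 12 42 0 [(np.float64(0.36), [0.2, 0.74, 2.14, 3.13, 0.47, 1.58])]
620 140 12 42 60 [(np.float64(0.33), [0.2, 0.62, 2.24, 3.13, 0.44, 1.58])]
620 140 12 45 0 [(np.float64(0.42), [0.2, 0.76, 2.16, 3.13, 0.57, 1.57])]
620 140 12 45 60 [(np.float64(0.32), [0.2, 0.65, 2.26, 3.13, 0.55, 1.58])]
620 140 20 42 0 [(np.float64(0.37), [0.13, 0.74, 2.14, 2.83, 0.48, 1.69])]
620 140 20 42 60 [(np.float64(0.34), [0.11, 0.62, 2.23, 2.77, 0.45, 1.73])]
620 140 20 45 0 [(np.float64(0.42), [0.13, 0.76, 2.16, 2.85, 0.57, 1.66])]
620 140 20 45 60 [(np.float64(0.33), [0.1, 0.65, 2.25, 2.81, 0.56, 1.68])]
620 140 30 42 0 [(np.float64(0.38), [0.06, 0.74, 2.11, 2.45, 0.49, 1.84])]
620 140 30 42 60 [(np.float64(0.37), [0.01, 0.62, 2.2, 2.35, 0.48, 1.91])]
620 140 30 45 0 [(np.float64(0.45), [0.04, 0.77, 2.13, 2.5, 0.58, 1.78])]
620 140 30 45 60 [(np.float64(0.36), [-0.0, 0.65, 2.22, 2.42, 0.57, 1.82])]
660 150 12 42 0 [(np.float64(0.29), [0.2, 0.75, 2.05, 3.13, 0.4, 1.58])]
660 150 12 42 60 [(np.float64(0.27), [0.2, 0.63, 2.15, 3.13, 0.38, 1.58])]
660 150 12 45 0 [(np.float64(0.38), [0.2, 0.77, 2.08,
[... 180 characters left out ...]
 42 60 [(np.float64(0.28), [0.12, 0.64, 2.14, 2.74, 0.39, 1.78])]
660 150 20 45 0 [(np.float64(0.39), [0.14, 0.77, 2.07, 2.83, 0.5, 1.7])]
660 150 20 45 60 [(np.float64(0.38), [0.12, 0.66, 2.17, 2.79, 0.49, 1.72])]
660 150 30 42 0 [(np.float64(0.33), [0.07, 0.76, 2.03, 2.38, 0.44, 1.94])]
660 150 30 42 60 [(np.float64(0.32), [0.03, 0.64, 2.11, 2.28, 0.43, 2.01])]
660 150 30 45 0 [(np.float64(0.41), [0.06, 0.78, 2.05, 2.45, 0.52, 1.86])]
660 150 30 45 60 [(np.float64(0.4), [0.02, 0.67, 2.14, 2.37, 0.51, 1.9])]
vert [(np.float64(0.65), [0.5, 0.76, 1.62, -0.0, 0.76, -1.07])]
vertup [(np.float64(0.77), [0.5, 0.65, 1.61, 0.0, 0.88, -1.07])]
[(np.float64(0.61), [0.2, 0.73, 1.7, 0.0, 0.72, -1.72])]
```

```bash
python3 - <<'E'
from h import *
p,r,o=cur();print(p)
plan(p,r,np.array([578.5,331.4,95.]),ori(0,0,'A'),7)
E
```

```text
[581.1411214  331.00958943 175.01068552]
[10.4, -4.8, 0.3, -0.3, -0.1, -3.8]
[10.7, -4.1, 0.2, -0.3, -0.1, -3.8]
[10.9, -3.4, 0.2, -0.3, -0.1, -3.8]
[11.1, -2.6, 0.2, -0.3, -0.1, -3.8]
[11.3, -1.9, 0.1, -0.3, -0.1, -3.8]
[11.4, -1.1, 0.1, -0.3, -0.1, -3.8]
[11.4, -0.4, 0.1, -0.3, -0.1, -3.8]
end rot err deg 1.3863716440904667e-14 ang [ -1.77508947  -0.81660617 -26.76147777]
```

Request:
apply_moves:
  increments:
    - [0,10.4,-4.8,0.2,-0.3,-0.1,-3.8]
    - [0,10.7,-4.1,0.2,-0.3,-0.1,-3.8]
    - [0,10.9,-3.4,0.2,-0.3,-0.1,-3.8]
    - [0,11.1,-2.6,0.2,-0.3,-0.1,-3.8]
    - [0,11.3,-1.9,0,-0.3,-0.1,-3.8]
    - [0,11.4,-1.1,0,-0.3,-0.1,-3.8]
    - [0,11.4,-0.4,0,-0.3,-0.1,-3.8]
    - [0,0,0,0,0,0,0]

```text
t: 6.15
ee_pos: [576.6, 331.1, 95.5]
orientation: [-1.212, 1.21, 1.218]
ft_force: [0.4, 0.8, 0.8]
width: 87.9
```

```bash
python3 log.py; python3 - <<'E'
from h import *
cv2.imwrite("pics/w2.png",get_image("wrist")[:,:,::-1])
E
```

```text
6.15 [576.6 331.1  95.5] [ 0.502  0.644  1.607  0.003  0.895 -1.077] [0.4 0.8 0.8] [[-0.005, -1.0, -0.007], [-0.001, -0.007, 1.0], [-1.0, 0.005, -0.001]]
```

View pics/w2.png

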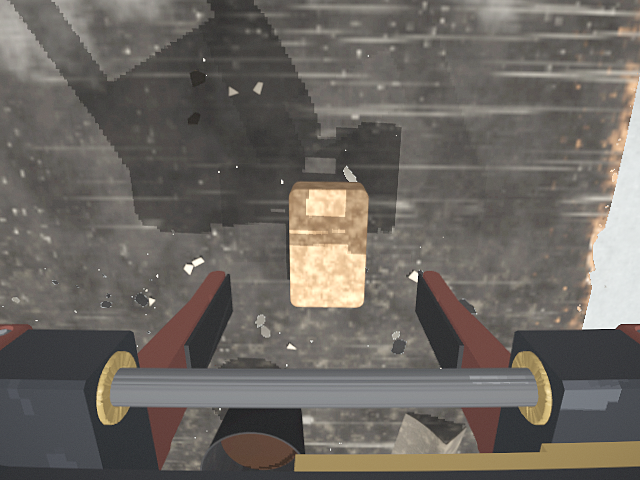

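Request:
apply_moves:
  increments:
    - [0,20,0,0,0,0,0]
    - [0,20,-1,0,0,0,0]
    - [0,20,0,0,0,0,0]
    - [0,15,0,0,0,0,0]
    - [0,5,0,0,0,0,0]
    - [255,0,0,0,0,0,0]
    - [255,0,0,0,0,0,0]
    - [255,0,0,0,0,0,0]

```text
t: 7.2
ee_pos: [579.7, 331.3, 16.0]
orientation: [-1.211, 1.209, 1.216]
ft_force: [1.0, -0.6, 0.2]
width: 61.4
```

```bash
python3 log.py;python3 - <<'E'
from h import *
p,r,o=cur();print(o['width'])
# carry: lift vertical to z=60 then to (620,140,60) yaw20
plan(np.array([p[0],p[1],60]),r,np.array([620,140,60.]),ori(0,20,'A'),8)
E
```

```text
7.2 [579.7 331.3  16. ] [ 0.5    0.76   1.615  0.003  0.77  -1.078] [ 1.  -0.6  0.2] [[-0.004, -1.0, -0.005], [0.001, -0.005, 1.0], [-1.0, 0.004, 0.001]]
61.39726812394881
[-0.0, -4.9, -23.9, -2.5, 0.0, -0.0]
[-0.0, -3.9, -24.1, -2.5, 0.0, -0.0]
[-0.0, -2.8, -24.3, -2.5, 0.0, -0.0]
[-0.0, -1.8, -24.4, -2.5, 0.0, -0.0]
[-0.0, -0.7, -24.4, -2.5, 0.0, -0.0]
[-0.0, 0.3, -24.4, -2.5, 0.0, -0.0]
[-0.0, 1.4, -24.4, -2.5, 0.0, -0.0]
[-0.0, 2.4, -24.3, -2.5, 0.0, -0.0]
end rot err deg 1.1900545917936407e-14 ang [-19.70361158   0.08100328  -0.19522332]
```

Request:
apply_moves:
  increments:
    - [255,0,0,0,0,0,0]
    - [255,0,0,0,0,0,0]
    - [255,0,0,0,0,0,0]
    - [255,0,0,0,0,0,0]
    - [255,-10,0,0,0,0,0]
    - [255,-10,0,0,0,0,0]
    - [255,-10,0,0,0,0,0]
    - [255,-10,0,0,0,0,0]

```text
t: 8.2
ee_pos: [579.6, 331.0, 56.1]
orientation: [-1.211, 1.21, 1.216]
ft_force: [-0.1, 0.0, -0.9]
width: 47.6
```

Request:
apply_moves:
  increments:
    - [255,0,-4.9,-24,-2.5,0,0]
    - [255,0,-3.9,-24,-2.5,0,0]
    - [255,0,-2.8,-24.3,-2.5,0,0]
    - [255,0,-1.8,-24.4,-2.5,0,0]
    - [255,0,-0.7,-24.4,-2.5,0,0]
    - [255,0,0.3,-24.4,-2.5,0,0]
    - [255,0,1.4,-24.4,-2.5,0,0]
    - [255,0,2.4,-24.3,-2.5,0,0]

```text
t: 9.2
ee_pos: [620.3, 139.1, 55.6]
orientation: [-1.463, 1.022, 1.47]
ft_force: [0.9, 0.1, -1.6]
width: 47.5
```

```bash
python3 log.py
```

```text
9.2 [620.3 139.1  55.6] [ 0.201  0.667  1.688  0.002  0.79  -1.726] [ 0.9  0.1 -1.6] [[-0.004, -0.937, -0.348], [0.0, -0.348, 0.937], [-1.0, 0.004, 0.002]]
```

Request:
apply_moves:
  increments:
    - [255,15,0,0,0,0,0]
    - [255,15,0,0,0,0,0]
    - [255,7,0,0,0,0,0]
    - [255,3,0,0,0,0,0]
    - [255,0,0,0,0,0,0]
    - [0,0,0,0,0,0,0]
    - [0,0,0,0,0,0,0]
    - [0,0,0,0,0,0,0]

```text
t: 10.2
ee_pos: [619.9, 140.2, 14.8]
orientation: [-1.462, 1.023, 1.47]
ft_force: [1.1, 0.5, 1.0]
width: 74.3
```

Request:
apply_moves:
  increments:
    - [0,0,0,0,0,0,0]
    - [0,0,0,0,0,0,0]
    - [0,-15,0,0,0,0,0]
    - [0,-25,0,0,0,0,0]
    - [0,-30,0,0,0,0,0]
    - [0,-30,0,0,0,0,0]
    - [0,-30,0,0,0,0,0]
    - [0,-20,0,0,0,0,0]

```text
t: 11.2
ee_pos: [621.2, 140.0, 167.6]
orientation: [-1.463, 1.021, 1.467]
ft_force: [0.2, 0.4, -0.3]
width: 87.7
```

```bash
python3 log.py;python3 - <<'E'
from h import *
from coll import *
cv2.imwrite("pics/w3.png",get_image("wrist")[:,:,::-1])
p,r,oo=cur();q0=oo['qpos']
c,s=np.cos(np.radians(20)),np.sin(np.radians(20))
r1=o(45,20,1);pos=np.array([620-4*c,139-4*s,16])-r1.apply([110,0,0])
B=best(pos,r1);print(pos,B);q1=B[0][1]
N=40
prev=fk(q0,P);mx=0
for i in range(1,N+1):
    q=q0+(q1-q0)*i/N;f=fk(q,P)
    rv=np.degrees((prev[1].inv()*f[1]).magnitude());mx=max(mx,rv)
    if i%5==0: print(q.round(2),f[0].round(0),f[1].as_matrix()[:,0].round(2),round(rv,1), (f[1].apply(TOOL)+f[0])[:,2].min().round(0))
    prev=f
print(mx)
E
```

```text
11.2 [621.2 140.  167.6] [ 2.020e-01  5.140e-01  1.645e+00  1.000e-03  9.850e-01 -1.723e+00] [ 0.2  0.4 -0.3] [[-0.002, -0.938, -0.347], [0.001, -0.347, 0.938], [-1.0, 0.002, 0.001]]
[543.15029683 111.02899554  93.78174593] [(np.float64(0.24937389483662686), array([0.07613388, 0.54102053, 2.33062611, 2.75460788, 0.5294402 ,
       1.71361379]))]
[ 0.19  0.52  1.73  0.35  0.93 -1.29] [580. 205. 149.] [-0.05  0.27 -0.96] 8.3 192.0
[ 0.17  0.52  1.81  0.69  0.87 -0.86] [558. 257. 147.] [-0.03  0.49 -0.87] 8.5 173.0
[ 0.16  0.52  1.9   1.03  0.81 -0.43] [555. 290. 154.] [ 0.07  0.64 -0.76] 8.7 181.0
[ 0.14  0.53  1.99  1.38  0.76 -0.  ] [566. 297. 161.] [ 0.22  0.71 -0.67] 8.9 145.0
[0.12 0.53 2.07 1.72 0.7  0.42] [581. 278. 159.] [ 0.39  0.69 -0.61] 8.9 127.0
[0.11 0.53 2.16 2.07 0.64 0.85] [588. 236. 147.] [ 0.54  0.59 -0.6 ] 9.0 112.0
[0.09 0.54 2.24 2.41 0.59 1.28] [577. 177. 124.] [ 0.64  0.43 -0.63] 9.0 107.0
[0.08 0.54 2.33 2.75 0.53 1.71] [543. 111.  94.] [ 0.66  0.24 -0.71] 9.0 106.0
8.995249629695522
```

View pics/w3.png

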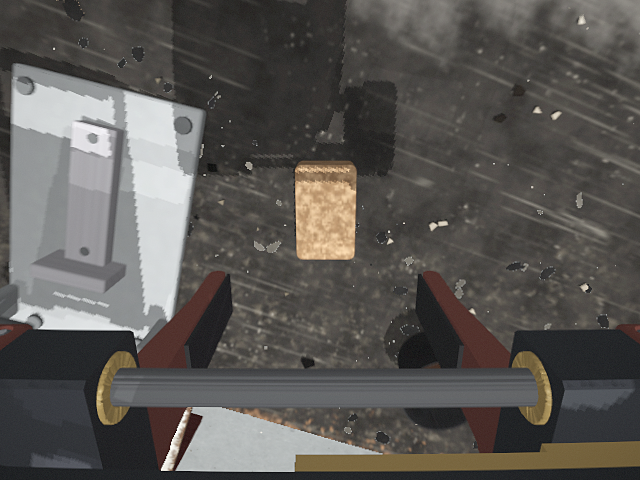

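```bash
cat > jplan.py <<'E'
from h import *
from kin import *
def jplan(q0,q1,N,g=0):
    prev=fk(q0,P)
    for i in range(1,N+1):
        f=fk(q0+(q1-q0)*i/N,P);d=prev[1].inv()
        # round, accumulate on rounded pose
        sh=d.apply(f[0]-prev[0]).round(1);tu=np.degrees((d*f[1]).as_rotvec()).round(1)
        print([g]+[float(v)+0. for v in np.r_[sh,tu]],end=',\n' if i%8 else '\n--\n')
        prev=(prev[0]+prev[1].apply(sh),prev[1]*R.from_rotvec(np.radians(tu)))
    print(prev[0])
E
python3 - <<'E'
from jplan import *
p,r,oo=cur()
jplan(oo['qpos'],np.array([0.07613388, 0.54102053, 2.33062611, 2.75460788, 0.5294402 ,
       1.71361379]),40)
E
```

```text
[0, 6.1, 4.8, 16.1, 7.3, -3.3, 0.0],
[0, 6.0, 6.1, 14.7, 7.5, -3.2, 0.3],
[0, 5.7, 7.2, 13.2, 7.5, -3.1, 0.5],
[0, 5.5, 8.0, 11.7, 7.6, -3.0, 0.8],
[0, 5.3, 8.6, 10.1, 7.7, -2.8, 0.9],
[0, 4.9, 8.9, 8.6, 7.7, -2.7, 1.2],
[0, 4.6, 9.0, 7.2, 7.9, -2.6, 1.3],
[0, 4.3, 8.9, 5.8, 7.9, -2.3, 1.5]
--
[0, 4.0, 8.6, 4.6, 8.1, -2.3, 1.6],
[0, 3.6, 8.1, 3.4, 8.0, -2.0, 1.7],
[0, 3.2, 7.5, 2.6, 8.2, -1.9, 1.8],
[0, 2.8, 6.9, 1.8, 8.2, -1.7, 1.8],
[0, 2.3, 6.1, 1.2, 8.3, -1.6, 2.0],
[0, 2.0, 5.4, 0.9, 8.3, -1.4, 1.9],
[0, 1.6, 4.6, 0.7, 8.4, -1.2, 2.0],
[0, 1.1, 3.9, 0.7, 8.4, -1.1, 2.0]
--
[0, 0.8, 3.3, 0.8, 8.5, -1.0, 2.1],
[0, 0.3, 2.7, 1.2, 8.5, -0.9, 2.0],
[0, -0.1, 2.4, 1.6, 8.6, -0.7, 2.1],
[0, -0.6, 2.1, 2.1, 8.6, -0.6, 2.1],
[0, -0.9, 2.0, 2.7, 8.6, -0.6, 2.0],
[0, -1.3, 2.0, 3.3, 8.6, -0.4, 2.1],
[0, -1.7, 2.4, 3.9, 8.7, -0.3, 2.1],
[0, -2.1, 2.7, 4.5, 8.6, -0.2, 2.0]
--
[0, -2.4, 3.4, 5.0, 8.7, -0.1, 2.1],
[0, -2.8, 4.1, 5.4, 8.8, 0.0, 2.1],
[0, -3.1, 4.9, 5.7, 8.7, 0.1, 2.1],
[0, -3.4, 6.0, 5.8, 8.7, 0.3, 2.1],
[0, -3.7, 7.0, 5.7, 8.7, 0.3, 2.1],
[0, -4.0, 8.1, 5.5, 8.7, 0.5, 2.0],
[0, -4.2, 9.3, 5.0, 8.8, 0.6, 2.1],
[0, -4.4, 10.4, 4.4, 8.7, 0.7, 2.1]
--
[0, -4.6, 11.4, 3.5, 8.7, 0.9, 2.0],
[0, -4.8, 12.4, 2.4, 8.7, 1.1, 2.0],
[0, -4.9, 13.3, 1.2, 8.7, 1.1, 1.9],
[0, -5.1, 14.0, -0.3, 8.7, 1.4, 1.9],
[0, -5.2, 14.5, -1.8, 8.7, 1.5, 1.7],
[0, -5.3, 14.8, -3.6, 8.7, 1.6, 1.7],
[0, -5.3, 14.8, -5.4, 8.7, 1.8, 1.6],
[0, -5.4, 14.7, -7.2, 8.6, 1.9, 1.4]
--
[543.12066255 110.9893061   93.78035429]
```

```bash
python3 - <<'E'
import cv2
im=cv2.imread("pics/w3.png")
cv2.imwrite("pics/w3c.png",cv2.resize(im[50:350,0:225],None,fx=2.6,fy=2,interpolation=cv2.INTER_CUBIC))
E
```

```text
(no output)
```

View pics/w3c.png

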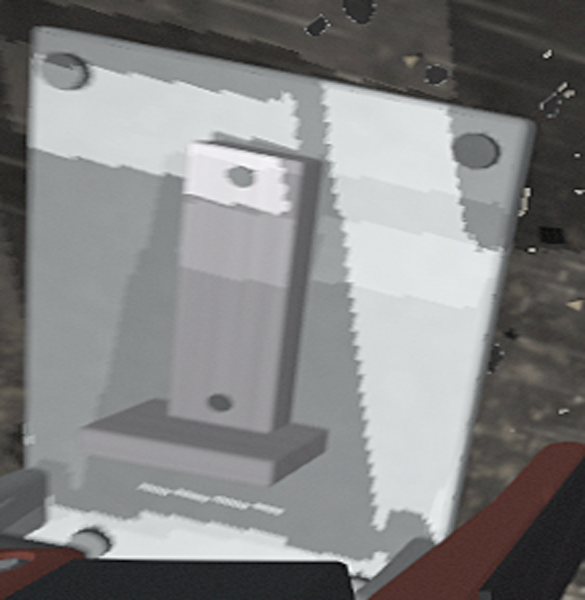

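```bash
python3 - <<'E'
from h import *
import json
q,p,ov=json.loads(open('log.jsonl').read().strip().split("\n")[-1])
r=R.from_rotvec(ov);p=np.array(p)
c=camera_params("wrist");T=c['T_tool_cam']
def wb(uv,z):
    uv=np.array(uv,float);uv=np.c_[(uv[:,0]+.5)/2.6-.5,(uv[:,1]+.5)/2-.5+50]
    n=cv2.undistortPoints(uv.reshape(-1,1,2),c['camera_matrix'],c['D'])[:,0]
    d=r.apply(np.c_[n,np.ones(len(n))]@T[:3,:3].T);o=p+r.apply(T[:3,3])
    return o+d*((z-o[2])/d[:,2])[:,None]
b=wb([(33,27),(535,122)],12);print(b,np.linalg.norm(b[0]-b[1]))
rl=wb([(188,143),(305,160),(170,415),(290,432)],26);print(rl,np.linalg.norm(rl[0]-rl[1]),np.linalg.norm(rl[0]-rl[2]))
m0=(rl[0]+rl[1])/2;m1=(rl[2]+rl[3])/2;d=m1-m0;print('yaw',np.degrees(np.arctan2(d[1],d[0])),'front mid',m0)
e=b[1]-b[0];print('yaw base',np.degrees(np.arctan2(-e[0],e[1])),'base mid',b.mean(0))
yaw=np.radians(5.78);cc,ss=np.cos(yaw),np.sin(yaw)
print('fit: rail front',787.9-175*cc,-32.9-175*ss,'stop',787.9-60*cc,-32.9-60*ss,'base front',787.9-205*cc,-32.9-205*ss)
E
```

```text
[[ 592.15238035 -129.17319285   12.        ]
 [ 575.28184805   22.45549734   12.        ]] 152.56432921518987
[[616.34427101 -68.3801198   26.        ]
 [610.7191807  -34.10893153  26.        ]
 [730.43844091 -55.60010165  26.        ]
 [724.14371517 -16.53398384  26.        ]] 34.72975649896819 114.80770213309258
yaw 7.599378779418867 front mid [613.53172585 -51.24452566  26.        ]
yaw base 6.348739296651861 base mid [583.7171142  -53.35884776  12.        ]
fit: rail front 613.7897133842121 -50.52407712670928 stop 728.2050445888727 -38.942540729157464 base front 583.9422356786484 -53.54534749128801
```

Request:
apply_moves:
  increments:
    - [0,6.1,4.8,16.1,7.3,-3.3,0]
    - [0,6,6.1,14.7,7.5,-3.2,0.3]
    - [0,5.7,7.2,13.2,7.5,-3.1,0.5]
    - [0,5.5,8,11.7,7.6,-3,0.8]
    - [0,5.3,8.6,10.1,7.7,-2.8,0.9]
    - [0,4.9,8.9,8.6,7.7,-2.7,1.2]
    - [0,4.6,9,7.2,7.9,-2.6,1.3]
    - [0,4.3,8.9,5.8,7.9,-2.3,1.5]

```text
t: 12.25
ee_pos: [561.5, 238.2, 141.3]
orientation: [-0.319, 1.322, 0.959]
ft_force: [-0.0, -0.3, 0.3]
width: 87.8
```

Request:
apply_moves:
  increments:
    - [0,4,8.6,4.6,8.1,-2.3,1.6]
    - [0,3.6,8.1,3.4,8,-2,1.7]
    - [0,3.2,7.5,2.6,8.2,-1.9,1.8]
    - [0,2.8,6.9,1.8,8.2,-1.7,1.8]
    - [0,2.3,6.1,1.2,8.3,-1.6,2]
    - [0,2,5.4,0.9,8.3,-1.4,1.9]
    - [0,1.6,4.6,0.7,8.4,-1.2,2]
    - [0,1.1,3.9,0.7,8.4,-1.1,2]

```text
t: 13.25
ee_pos: [554.6, 292.8, 151.1]
orientation: [0.842, 1.501, 0.316]
ft_force: [-0.7, 0.1, 0.2]
width: 88.1
```

```bash
python3 log.py
```

```text
13.25 [554.6 292.8 151.1] [ 0.152  0.531  1.921  1.105  0.802 -0.348] [-0.7  0.1  0.2] [[0.095, 0.309, 0.946], [0.664, 0.689, -0.291], [-0.742, 0.656, -0.14]]
```

Request:
apply_moves:
  increments:
    - [0,0.8,3.3,0.8,8.5,-1,2.1]
    - [0,0.3,2.7,1.2,8.5,-0.9,2]
    - [0,0,2.4,1.6,8.6,-0.7,2.1]
    - [0,-0.6,2.1,2.1,8.6,-0.6,2.1]
    - [0,-0.9,2,2.7,8.6,-0.6,2]
    - [0,-1.3,2,3.3,8.6,-0.4,2.1]
    - [0,-1.7,2.4,3.9,8.7,-0.3,2.1]
    - [0,-2.1,2.7,4.5,8.6,-0.2,2]

```text
t: 14.25
ee_pos: [576.0, 283.0, 155.4]
orientation: [1.993, 1.413, -0.472]
ft_force: [-0.3, 0.7, 0.6]
width: 87.7
```

Request:
apply_moves:
  increments:
    - [0,-2.4,3.4,5,8.7,-0.1,2.1]
    - [0,-2.8,4.1,5.4,8.8,0,2.1]
    - [0,-3.1,4.9,5.7,8.7,0.1,2.1]
    - [0,-3.4,6,5.8,8.7,0.3,2.1]
    - [0,-3.7,7,5.7,8.7,0.3,2.1]
    - [0,-4,8.1,5.5,8.7,0.5,2]
    - [0,-4.2,9.3,5,8.8,0.6,2.1]
    - [0,-4.4,10.4,4.4,8.7,0.7,2.1]

```text
t: 15.25
ee_pos: [583.8, 212.9, 133.4]
orientation: [-2.51, -0.664, 1.117]
ft_force: [0.5, -0.7, -0.2]
width: 87.6
```

Request:
apply_moves:
  increments:
    - [0,-4.6,11.4,3.5,8.7,0.9,2]
    - [0,-4.8,12.4,2.4,8.7,1.1,2]
    - [0,-4.9,13.3,1.2,8.7,1.1,1.9]
    - [0,-5.1,14,-0.3,8.7,1.4,1.9]
    - [0,-5.2,14.5,-1.8,8.7,1.5,1.7]
    - [0,-5.3,14.8,-3.6,8.7,1.6,1.7]
    - [0,-5.3,14.8,-5.4,8.7,1.8,1.6]
    - [0,-5.4,14.7,-7.2,8.6,1.9,1.4]

```text
t: 16.25
ee_pos: [540.5, 110.1, 89.1]
orientation: [-1.598, 0.363, 0.885]
ft_force: [0.7, 0.2, -0.1]
width: 87.8
```

```bash
python3 log.py; python3 - <<'E'
from h import *
cv2.imwrite("pics/w4.png",get_image("wrist")[:,:,::-1])
p,r,oo=cur();print(p)
r1=ori(45,20,'A');c,s=np.cos(np.radians(20)),np.sin(np.radians(20))
t=np.array([620.5-4*c,140-4*s,16])
print(r.inv().apply(t-p),np.degrees((r.inv()*r1).as_rotvec()))
E
```

```text
16.25 [540.5 110.1  89.1] [0.075 0.55  2.333 2.759 0.534 1.712] [ 0.7  0.2 -0.1] [[0.66, -0.671, -0.338], [0.24, -0.239, 0.941], [-0.712, -0.702, 0.004]]
[538.92330479 109.37723012  88.18773869]
[109.74334088  -8.81404232   1.11698819] [-0.65506972 -0.07684638 -0.56761997]
```

View pics/w4.png

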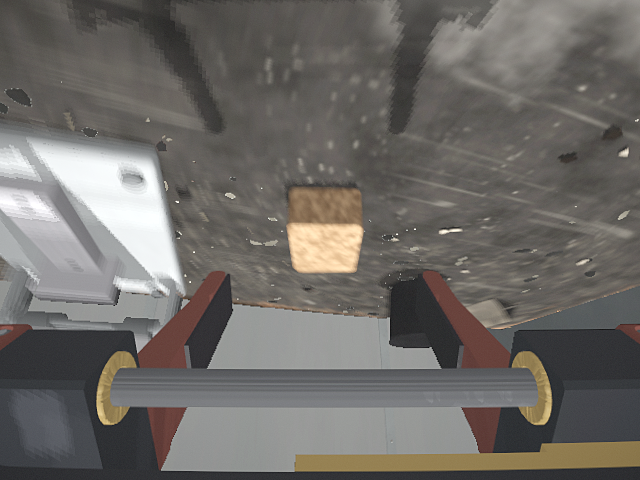

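Request:
apply_moves:
  increments:
    - [0,15,-4,0.5,0,0,-0.5]
    - [0,15,-4,0.6,-0.6,0,0]
    - [0,20,0,0,0,0,0]
    - [0,20,0,0,0,0,0]
    - [0,15,0,0,0,0,0]
    - [0,10,0,0,0,0,0]
    - [0,5,0,0,0,0,0]
    - [0,0,0,0,0,0,0]

```text
t: 17.3
ee_pos: [612.5, 137.9, 24.5]
orientation: [-1.612, 0.348, 0.884]
ft_force: [-0.4, 0.4, -0.2]
width: 87.9
```

```bash
python3 log.py; python3 - <<'E'
from h import *
p,r,oo=cur()
r1=ori(45,20,'A');c,s=np.cos(np.radians(20)),np.sin(np.radians(20))
t=np.array([620.5-4*c,140-4*s,16])
print(r.inv().apply(t-p),np.degrees((r.inv()*r1).as_rotvec()))
E
```

```text
17.3 [612.5 137.9  24.5] [0.127 0.744 2.168 2.844 0.566 1.656] [-0.4  0.4 -0.2] [[0.666, -0.659, -0.35], [0.244, -0.251, 0.937], [-0.705, -0.709, -0.007]]
[ 9.00906142  3.03192612 -0.80171167] [0.60266851 0.06132423 0.19067864]
```

Request:
apply_moves:
  increments:
    - [0,5,1.5,-0.4,0.6,0,0]
    - [0,4,1.5,-0.4,0,0,0]
    - [0,0,0,0,0,0,0]
    - [255,0,0,0,0,0,0]
    - [255,0,0,0,0,0,0]
    - [255,0,0,0,0,0,0]
    - [255,0,0,0,0,0,0]
    - [255,0,0,0,0,0,0]

```text
t: 18.3
ee_pos: [616.7, 138.7, 16.2]
orientation: [-1.602, 0.352, 0.88]
ft_force: [-0.6, 1.4, 0.6]
width: 48.0
```

Request:
apply_moves:
  increments:
    - [255,0,0,0,0,0,0]
    - [255,0,0,0,0,0,0]
    - [255,-3,-3,0,0,0,0]
    - [255,-7,-7,0,0,0,0]
    - [255,-10,-10,0,0,0,0]
    - [255,-10,-10,0,0,0,0]
    - [255,-10,-10,0,0,0,0]
    - [255,0,0,0,0,0,0]

```text
t: 19.3
ee_pos: [617.4, 138.6, 74.7]
orientation: [-1.603, 0.35, 0.878]
ft_force: [0.5, -0.7, -1.8]
width: 47.8
```

```bash
python3 log.py; python3 - <<'E'
from h import *
cv2.imwrite("pics/w5.png",get_image("wrist")[:,:,::-1])
E
```

```text
19.3 [617.4 138.6  74.7] [0.127 0.625 2.171 2.779 0.46  1.741] [ 0.5 -0.7 -1.8] [[0.668, -0.66, -0.343], [0.244, -0.241, 0.939], [-0.703, -0.712, 0.0]]
```

View pics/w5.png

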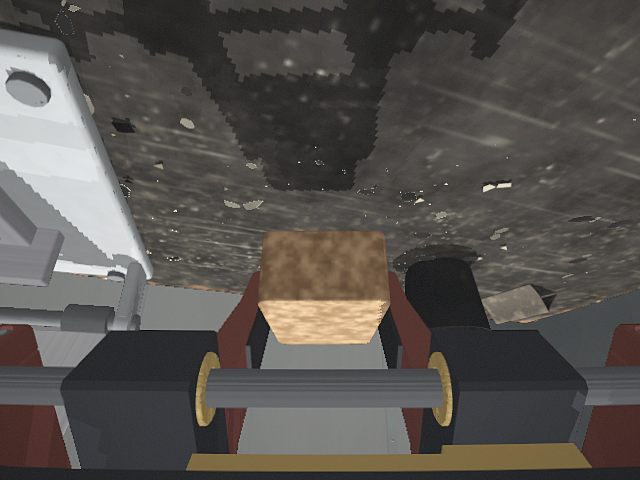

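```bash
python3 - <<'E'
from h import *
from coll import *
p,r,oo=cur();print(p)
yaw=6.0;u=np.array([np.cos(np.radians(yaw)),np.sin(np.radians(yaw)),0])
seat=np.array([689.2,-42.4,0]);r1=ori(45.2,yaw,'A')
q=oo['qpos']
pre=seat-130*u+[0,0,75]
for a,z in((-130,75),(-80,52),(-40,50),(-10,50),(-4,42)):
    qq,e=ik(seat+a*u+[0,0,z],r1,q);q=qq;print(a,qq.round(2),e)
plan(p,r,pre,r1,8)
plan(pre,r1,seat-60*u+[0,0,52],r1,2)
E
```

```text
[616.95436227 138.56517808  73.79642533]
-130 [-0.26  0.6   2.31  2.66  0.57  1.72] 2.5313084961453563e-14
-80 [-0.21  0.67  2.2   2.7   0.54  1.73] 3.092281986027956e-13
-40 [-0.18  0.69  2.12  2.69  0.48  1.77] 7.503331289626658e-14
-10 [-0.17  0.7   2.06  2.67  0.43  1.81] 2.2737367544323206e-15
-4 [-0.16  0.72  2.05  2.69  0.44  1.8 ] 1.8125206224794965e-10
[-10.8, 10.5, -20.4, 1.2, 1.2, 0.0]
[-10.3, 10.0, -20.9, 1.2, 1.2, 0.0]
[-9.9, 9.6, -21.3, 1.2, 1.2, 0.0]
[-9.4, 9.1, -21.7, 1.2, 1.2, 0.0]
[-8.9, 8.6, -22.1, 1.2, 1.2, 0.0]
[-8.4, 8.2, -22.5, 1.2, 1.2, 0.0]
[-8.0, 7.7, -22.8, 1.2, 1.2, 0.0]
[-7.5, 7.2, -23.1, 1.2, 1.2, 0.0]
end rot err deg 3.243542076966271e-14 ang [9.86828009 9.98493941 0.08264223]
[32.9, -16.5, 0.0, 0.0, 0.0, 0.0]
[32.9, -16.5, 0.0, 0.0, 0.0, 0.0]
end rot err deg 0.0 ang [0. 0. 0.]
```

Request:
apply_moves:
  increments:
    - [255,-10.8,10.5,-20.4,1.2,1.2,0]
    - [255,-10.3,10,-20.9,1.2,1.2,0]
    - [255,-9.9,9.6,-21.3,1.2,1.2,0]
    - [255,-9.4,9.1,-21.7,1.2,1.2,0]
    - [255,-8.9,8.6,-22.1,1.2,1.2,0]
    - [255,-8.4,8.2,-22.5,1.2,1.2,0]
    - [255,-8,7.7,-22.8,1.2,1.2,0]
    - [255,-7.5,7.2,-23.1,1.2,1.2,0]

```text
t: 20.35
ee_pos: [559.7, -57.0, 73.2]
orientation: [-1.523, 0.531, 0.699]
ft_force: [0.2, 0.3, -1.1]
width: 48.1
```

```bash
cat > tgt.py <<'E'
from h import *
import sys
a,z=map(float,sys.argv[1:3])
p,r,oo=cur()
yaw=6.0;u=np.array([np.cos(np.radians(yaw)),np.sin(np.radians(yaw)),0]);v=np.array([-u[1],u[0],0])
seat=np.array([689.2,-42.4,0]);r1=ori(45.2,yaw,'A')
d=p-seat
print('press-frame TCP along,lat,z',(d@u).round(1),(d@v).round(1),p[2].round(1),'q',oo['qpos'].round(2),'F',oo['ft_force'].round(1))
print('to go',r.inv().apply(seat+a*u+[0,0,z]-p).round(1),np.degrees((r.inv()*r1).as_rotvec()).round(1))
E
python3 tgt.py -60 52; python3 - <<'E'
from h import *
for n in("wrist","scene"): cv2.imwrite(f"pics/{n}6.png",get_image(n)[:,:,::-1])
E
```

```text
press-frame TCP along,lat,z -130.3 -1.0 73.2 q [-0.26  0.6   2.3   2.64  0.58  1.73] F [ 0.2  0.3 -1.1]
to go [ 64.8 -34.6   0.5] [ 0.2  0.4 -0.1]
```

View pics/wrist6.png

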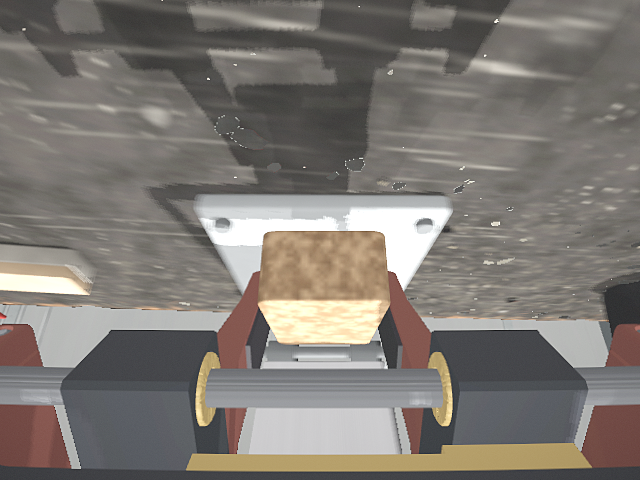

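View pics/scene6.png

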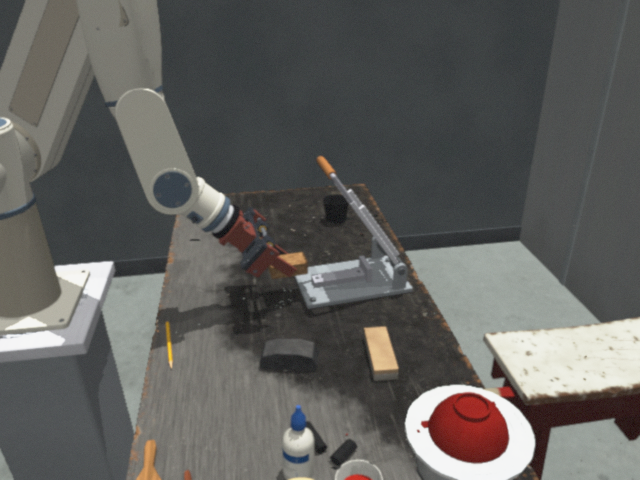

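Request:
apply_moves:
  increments:
    - [255,8,-4.3,0,0,0,0]
    - [255,8,-4.3,0.5,0.2,0.4,0]
    - [255,8.1,-4.3,0,0,0,0]
    - [255,8.1,-4.3,0,0,0,0]
    - [255,8.1,-4.3,0,0,0,0]
    - [255,8.1,-4.3,0,0,0,0]
    - [255,8.1,-4.3,0,0,0,0]
    - [255,8.1,-4.3,0,0,0,0]

```text
t: 21.45
ee_pos: [630.3, -48.3, 52.4]
orientation: [-1.523, 0.536, 0.693]
ft_force: [-0.4, -0.0, -1.0]
width: 47.9
```

```bash
python3 tgt.py -12 47
```

```text
press-frame TCP along,lat,z -59.2 0.3 52.4 q [-0.2   0.68  2.16  2.69  0.51  1.75] F [-0.4 -0.  -1. ]
to go [ 37.3 -29.4  -0.3] [ 0.1 -0.  -0. ]
```

Request:
apply_moves:
  increments:
    - [255,5.5,-4.3,0,0,0,0]
    - [255,5.5,-4.3,-0.3,0,0,0]
    - [255,5.5,-4.3,0,0,0,0]
    - [255,5.5,-4.3,0,0,0,0]
    - [255,5.5,-4.3,0,0,0,0]
    - [255,5.5,-4.3,0,0,0,0]
    - [255,4.3,-3.6,0,0,0,0]
    - [255,0,0,0,0,0,0]

```text
t: 22.45
ee_pos: [677.2, -43.6, 47.3]
orientation: [-1.523, 0.536, 0.692]
ft_force: [-0.4, 0.5, -1.8]
width: 48.1
```

```bash
python3 tgt.py -12 43; python3 - <<'E'
from h import *
for n in("wrist","scene"): cv2.imwrite(f"pics/{n}7.png",get_image(n)[:,:,::-1])
im=cv2.imread("pics/scene7.png");cv2.imwrite("pics/s7c.png",cv2.resize(im[150:320,230:430],None,fx=4,fy=3.5,interpolation=cv2.INTER_CUBIC))
E
```

```text
press-frame TCP along,lat,z -12.1 0.1 47.3 q [-0.17  0.71  2.06  2.68  0.44  1.8 ] F [-0.4  0.5 -1.8]
to go [ 3.1  3.  -0.1] [ 0.1 -0.   0. ]
```

View pics/s7c.png

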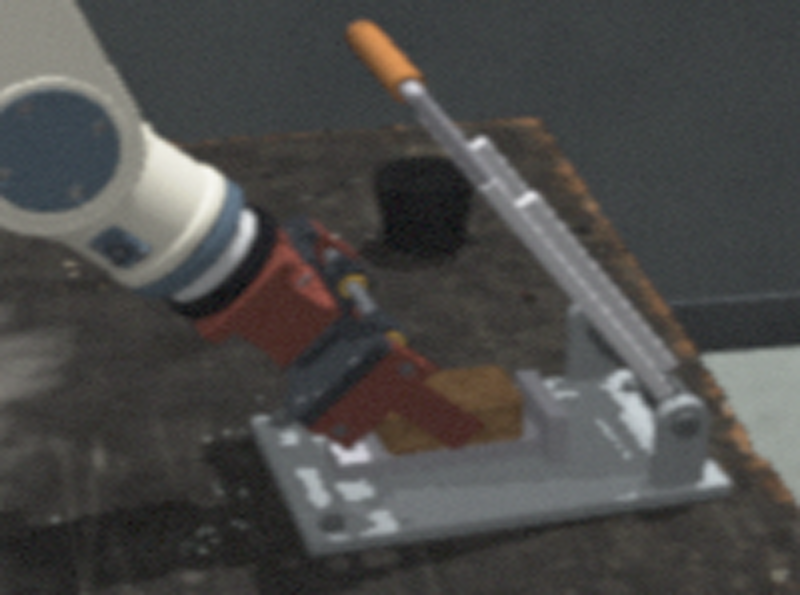

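View pics/wrist7.png

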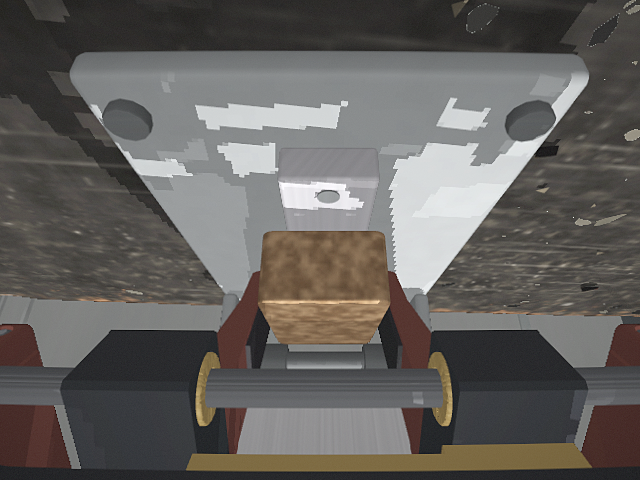

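```bash
python3 - <<'E'
import cv2
im=cv2.imread("pics/wrist7.png")
cv2.imwrite("pics/w7c.png",cv2.resize(im[140:400,215:435],None,fx=3.6,fy=2.3,interpolation=cv2.INTER_CUBIC))
E
```

```text
(no output)
```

View pics/w7c.png

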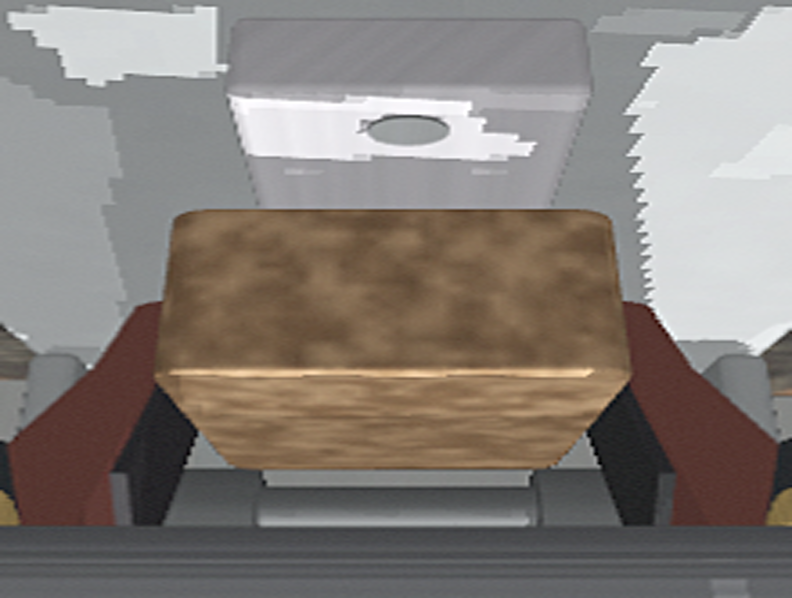

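Request:
apply_moves:
  increments:
    - [255,1,1,1,0.4,0.4,0]
    - [255,1,1,0,0,0,0]
    - [255,0.8,0.8,0,0,0,0]
    - [255,0,0,0,0,0,0]
    - [255,0.7,-0.7,0,0,0,0]
    - [255,0.7,-0.7,0,0,0,0]
    - [255,0.7,-0.7,0,0,0,0]
    - [255,0.7,-0.7,0,0,0,0]

```text
t: 23.55
ee_pos: [680.7, -42.3, 43.3]
orientation: [-1.519, 0.543, 0.685]
ft_force: [-0.2, 0.3, -1.3]
width: 47.9
```

```bash
python3 tgt.py -4 42.2
```

```text
press-frame TCP along,lat,z -8.4 1.0 43.3 q [-0.16  0.72  2.06  2.71  0.44  1.78] F [-0.2  0.3 -1.3]
to go [ 3.9 -2.3 -1. ] [-0.3 -0.4 -0. ]
```

Forward in 0.5 mm steps, watching the force.

Request:
apply_moves:
  increments:
    - [255,0.7,-0.4,0,0,0,0]
    - [255,0.5,-0.4,0,0,0,0]
    - [255,0.4,-0.4,0,0,0,0]
    - [255,0.4,-0.4,0,0,0,0]
    - [255,0.4,-0.4,0,0,0,0]
    - [255,0,0,0,0,0,0]
    - [255,0,0,0,0,0,0]
    - [255,0,0,0,0,0,0]

```text
t: 24.55
ee_pos: [683.7, -42.0, 43.0]
orientation: [-1.519, 0.543, 0.685]
ft_force: [0.1, -1.0, -1.8]
width: 47.6
```

```bash
python3 tgt.py -4 42.2
```

```text
press-frame TCP along,lat,z -5.5 1.0 43.0 q [-0.16  0.72  2.05  2.71  0.44  1.78] F [ 0.1 -1.  -1.8]
to go [ 1.6 -0.5 -1. ] [-0.3 -0.4 -0. ]
```

Request:
apply_moves:
  increments:
    - [255,0.4,-0.4,0,0,0,0]
    - [255,0.4,-0.4,0,0,0,0]
    - [255,0,0,0,0,0,0]
    - [255,0,0,0,0,0,0]
    - [255,0,0,0,0,0,0]
    - [255,0,0,0,0,0,0]
    - [255,0,0,0,0,0,0]
    - [255,0,0,0,0,0,0]

```text
t: 25.55
ee_pos: [684.8, -41.9, 43.0]
orientation: [-1.519, 0.543, 0.685]
ft_force: [-0.3, 0.5, -1.4]
width: 47.9
```

```bash
python3 tgt.py -4 42.2
```

```text
press-frame TCP along,lat,z -4.3 1.0 43.0 q [-0.16  0.72  2.05  2.71  0.44  1.78] F [-0.3  0.5 -1.4]
to go [ 0.8  0.3 -1. ] [-0.3 -0.4 -0. ]
```

Request:
apply_moves:
  increments:
    - [255,0.4,-0.3,0,0,0,0]
    - [255,0,0,0,0,0,0]
    - [255,0.4,-0.3,0,0,0,0]
    - [255,0,0,0,0,0,0]
    - [255,0.4,-0.3,0,0,0,0]
    - [255,0,0,0,0,0,0]
    - [255,0,0,0,0,0,0]
    - [255,0,0,0,0,0,0]

```text
t: 26.55
ee_pos: [686.3, -41.7, 42.8]
orientation: [-1.519, 0.543, 0.685]
ft_force: [0.0, -0.1, -1.3]
width: 47.9
```

```bash
python3 tgt.py -4 42.2; python3 - <<'E'
from h import *
cv2.imwrite("pics/scene8.png",get_image("scene")[:,:,::-1])
im=cv2.imread("pics/scene8.png");cv2.imwrite("pics/s8c.png",cv2.resize(im[210:310,290:420],None,fx=6,fy=6,interpolation=cv2.INTER_CUBIC))
E
```

```text
press-frame TCP along,lat,z -2.8 1.0 42.8 q [-0.16  0.72  2.05  2.71  0.43  1.79] F [ 0.  -0.1 -1.3]
to go [-0.4  1.2 -1. ] [-0.3 -0.4 -0. ]
```

View pics/s8c.png

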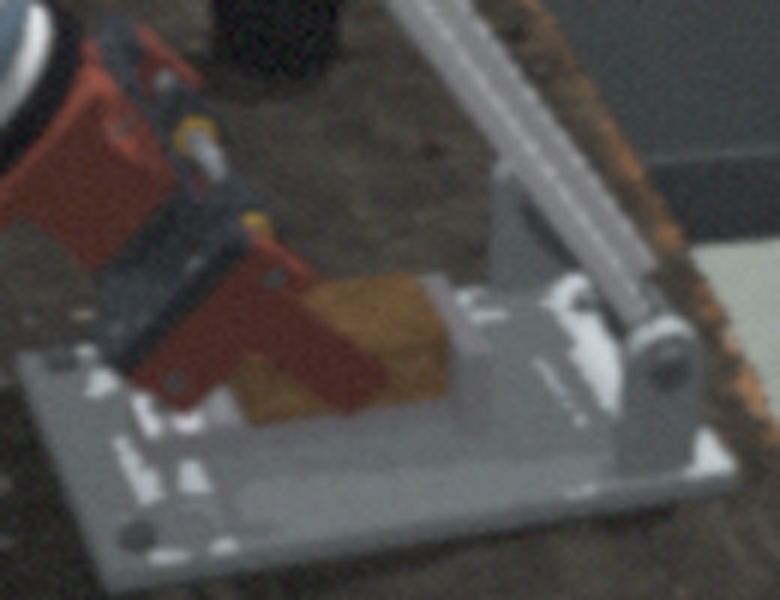

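Request:
apply_moves:
  increments:
    - [255,0.4,-0.3,0,0,0,0]
    - [255,0,0,0,0,0,0]
    - [255,0.4,-0.3,0,0,0,0]
    - [255,0,0,0,0,0,0]
    - [255,0.4,-0.3,0,0,0,0]
    - [255,0,0,0,0,0,0]
    - [255,0,0,0,0,0,0]
    - [255,0,0,0,0,0,0]

```text
t: 27.6
ee_pos: [687.8, -41.6, 42.6]
orientation: [-1.519, 0.543, 0.685]
ft_force: [-0.6, -0.4, -1.2]
width: 47.9
```

```bash
python3 tgt.py -4 42.2
```

```text
press-frame TCP along,lat,z -1.3 0.9 42.6 q [-0.15  0.72  2.04  2.71  0.43  1.79] F [-0.6 -0.4 -1.2]
to go [-1.6  2.1 -1. ] [-0.3 -0.4 -0. ]
```

Request:
apply_moves:
  increments:
    - [255,0.4,-0.4,0,0,0,0]
    - [255,0,0,0,0,0,0]
    - [255,0.4,-0.4,0,0,0,0]
    - [255,0,0,0,0,0,0]
    - [255,0.4,-0.4,0,0,0,0]
    - [255,0,0,0,0,0,0]
    - [255,0.4,-0.4,0,0,0,0]
    - [255,0,0,0,0,0,0]

```text
t: 28.6
ee_pos: [688.1, -41.5, 42.2]
orientation: [-1.518, 0.546, 0.687]
ft_force: [-12.8, -3.0, 7.1]
width: 47.8
```

```bash
python3 tgt.py -4 42.2
```

```text
press-frame TCP along,lat,z -1.0 1.0 42.2 q [-0.15  0.72  2.04  2.71  0.43  1.79] F [-12.8  -3.    7.1]
to go [-2.1  2.1 -1. ] [-0.4 -0.4 -0.2]
```

Request:
apply_moves:
  increments:
    - [255,-0.8,0.8,0,0,0,0]
    - [255,0,0,0,0,0,0]
    - [0,0,0,0,0,0,0]
    - [0,0,0,0,0,0,0]
    - [0,0,0,0,0,0,0]
    - [0,0,0,0,0,0,0]
    - [0,0,0,0,0,0,0]
    - [0,0,0,0,0,0,0]

```text
t: 29.6
ee_pos: [688.9, -41.5, 42.6]
orientation: [-1.519, 0.543, 0.685]
ft_force: [-0.1, 0.2, 0.9]
width: 87.7
```

```bash
python3 tgt.py -130 73; python3 - <<'E'
from h import *
for n in("wrist","scene"): cv2.imwrite(f"pics/{n}9.png",get_image(n)[:,:,::-1])
im=cv2.imread("pics/scene9.png");cv2.imwrite("pics/s9c.png",cv2.resize(im[210:310,290:420],None,fx=6,fy=6,interpolation=cv2.INTER_CUBIC))
im=cv2.imread("pics/wrist9.png");cv2.imwrite("pics/w9c.png",cv2.resize(im[140:400,215:435],None,fx=3.6,fy=2.3,interpolation=cv2.INTER_CUBIC))
E
```

```text
press-frame TCP along,lat,z -0.2 0.9 42.6 q [-0.15  0.72  2.04  2.71  0.43  1.79] F [-0.1  0.2  0.9]
to go [-113.5   69.9   -2.2] [-0.3 -0.4 -0. ]
```

View pics/s9c.png

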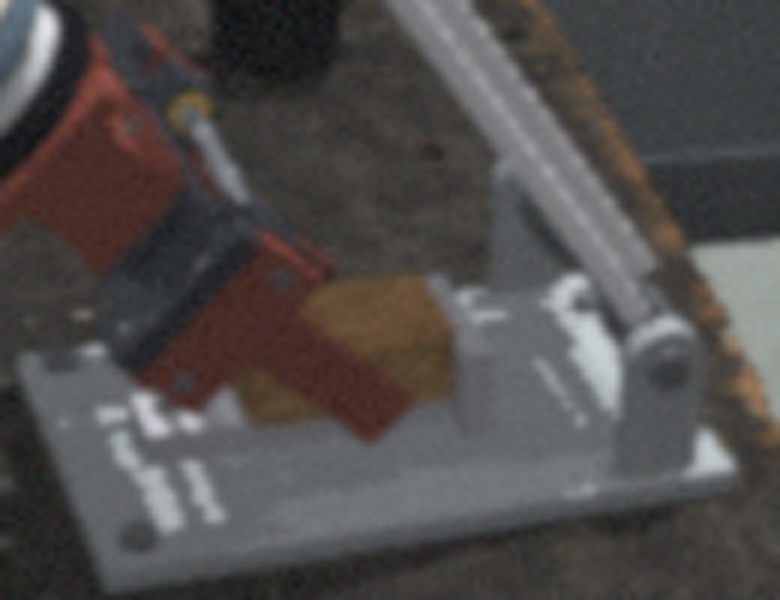

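View pics/w9c.png

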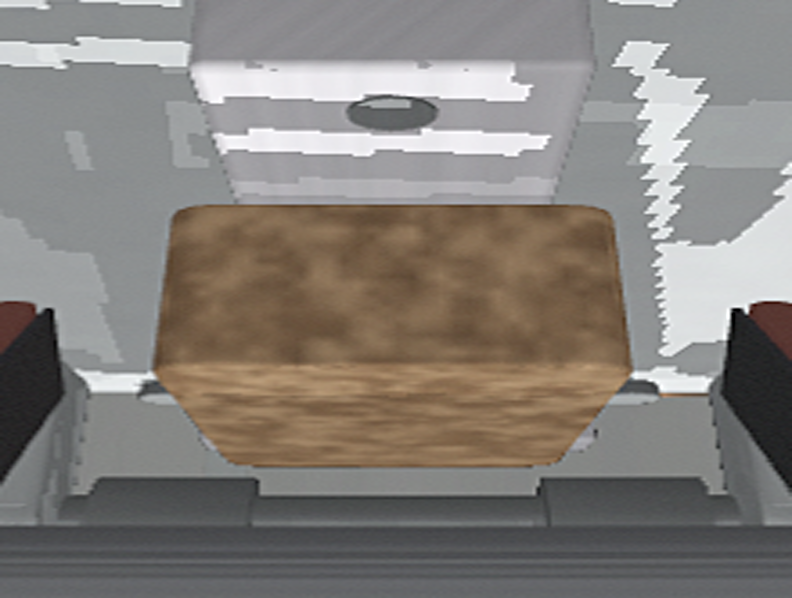

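```bash
cat > hand.py <<'E'
from h import *
from kin import *
YAW=5.8;u=np.array([np.cos(np.radians(YAW)),np.sin(np.radians(YAW)),0]);v=np.array([-u[1],u[0],0]);O=np.array([787.8,-32.4,0])
def bar(q): return O+(-265*np.cos(q)+6*np.sin(q))*u+np.array([0,0,54+265*np.sin(q)+6*np.cos(q)])
def hori(th,flip=0):
    r=ori(th,YAW,'H'); return r*rot('x',np.pi) if flip else r
E
python3 - <<'E'
from hand import *
from scan import best
print(bar(.983),bar(0))
for th in (0,20,35,45,60):
  for fl in(0,1):
    for q in(.983,.5,0):
      r=hori(th,fl);print(th,fl,q,[(round(a,2),b.round(2).tolist()) for a,b in best(bar(q)+r.apply([11,0,0]),r)[:2]])
E
```

```text
[646.56964158 -46.74565667 277.85081638] [524.15661216 -59.17991875  60.        ]
0 0 0.983 [(np.float64(1.04), [-0.09, 0.42, 1.54, -0.0, 1.18, -0.19])]
0 0 0.5 [(np.float64(0.77), [-0.12, 0.4, 1.81, -0.0, 0.93, -0.22])]
0 0 0 [(np.float64(0.52), [-0.13, 0.57, 1.94, -0.0, 0.63, -0.24])]
0 1 0.983 []
0 1 0.5 []
0 1 0 []
20 0 0.983 [(np.float64(0.62), [-0.12, 0.29, 1.78, 0.11, 0.73, -0.3])]
20 0 0.5 [(np.float64(0.37), [-0.17, 0.3, 2.03, 0.2, 0.48, -0.43])]
20 0 0 [(np.float64(0.06), [-0.19, 0.52, 2.15, 0.64, 0.17, -0.9])]
20 1 0.983 []
20 1 0.5 []
20 1 0 [(np.float64(0.06), [-0.19, 0.52, 2.15, 0.64, 0.17, 2.24])]
35 0 0.983 [(np.float64(0.28), [-0.16, 0.24, 1.95, 0.4, 0.39, -0.58])]
35 0 0.5 [(np.float64(0.09), [-0.21, 0.29, 2.18, 1.14, 0.2, -1.39])]
35 0 0 []
35 1 0.983 []
35 1 0.5 [(np.float64(0.09), [-0.21, 0.29, 2.18, 1.14, 0.2, 1.75])]
35 1 0 [(np.float64(0.25), [-0.24, 0.57, 2.29, 2.56, 0.36, 0.27])]
45 0 0.983 [(np.float64(0.11), [-0.18, 0.24, 2.05, 1.15, 0.22, -1.34])]
45 0 0.5 [(np.float64(0.0), [-0.25, 0.32, 2.27, 2.26, 0.32, -2.54])]
45 0 0 []
45 1 0.983 [(np.float64(0.11), [-0.18, 0.24, 2.05, 1.15, 0.22, 1.8])]
45 1 0.5 [(np.float64(0.21), [-0.24, 0.32, 2.28, 2.27, 0.32, 0.59])]
45 1 0 [(np.float64(0.22), [-0.28, 0.66, 2.36, 2.7, 0.67, 0.07])]
60 0 0.983 []
60 0 0.5 []
60 0 0 []
60 1 0.983 [(np.float64(0.33), [-0.21, 0.29, 2.18, 2.47, 0.44, 0.46])]
60 1 0.5 [(np.float64(0.2), [-0.29, 0.46, 2.38, 2.64, 0.77, 0.16])]
60 1 0 [(np.float64(0.17), [-0.34, 0.87, 2.41, 2.73, 1.18, -0.07])]
```

Request:
apply_moves:
  increments:
    - [0,-8,0,0,0,0,0]
    - [0,-15,0,0,0,0,0]
    - [0,-20,0,0,0,0,0]
    - [0,-25,0,0,0,0,0]
    - [0,-25,0,0,0,0,0]
    - [0,-25,0,0,0,0,0]
    - [0,-25,0,0,0,0,0]
    - [0,-20,0,0,0,0,0]

```text
t: 30.7
ee_pos: [572.3, -52.5, 158.6]
orientation: [-1.52, 0.543, 0.685]
ft_force: [0.2, 1.0, -0.1]
width: 87.7
```

```bash
python3 tgt.py -130 73; python3 - <<'E'
from h import *
for n in("wrist","top"): cv2.imwrite(f"pics/{n}10.png",get_image(n)[:,:,::-1])
E
```

```text
press-frame TCP along,lat,z -117.3 2.2 158.6 q [-0.23  0.38  2.28  2.43  0.36  2.02] F [ 0.2  1.  -0.1]
to go [51.3 69.7 -2.2] [-0.3 -0.4  0. ]
```

View pics/wrist10.png

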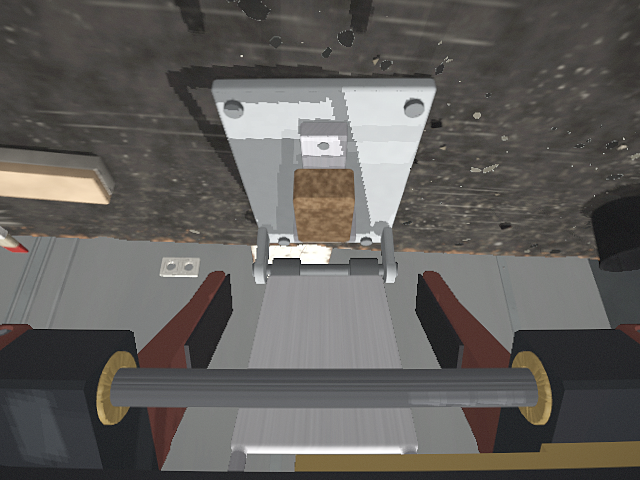

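```bash
python3 - <<'E'
from hand import *
from jplan import jplan
from scan import best
from coll import TOOL
p,r,oo=cur();q0=oo['qpos']
r1=hori(0,0);B=best(bar(.983)+[-60,0,120],r1);print(B);q1=B[0][1]
for i in range(0,33,4):
    f=fk(q0+(q1-q0)*i/32,P);W=f[1].apply(TOOL)+f[0];l=(W-O)@np.c_[u,v];m=(W[:,2]>54)
    print(f[0].round(0),f[1].as_matrix()[:,0].round(2),'max along',l[:,0].max().round(0),'minz',W[:,2].min().round(0))
jplan(q0,q1,32)
E
```

```text
[(np.float64(1.0548621722259428), array([-9.97507961e-02,  2.23387154e-01,  1.52513783e+00, -5.25219741e-12,
        1.39306767e+00, -2.00979893e-01]))]
[572. -53. 159.] [ 0.71  0.07 -0.7 ] max along -241.0 minz 170.0
[634.  -4. 218.] [ 0.77  0.24 -0.59] max along -153.0 minz 201.0
[663.  50. 269.] [ 0.74  0.42 -0.52] max along -114.0 minz 226.0
[666.  97. 304.] [ 0.63  0.57 -0.52] max along -93.0 minz 262.0
[651. 123. 323.] [ 0.47  0.65 -0.59] max along -94.0 minz 288.0
[628. 121. 331.] [ 0.31  0.63 -0.71] max along -86.0 minz 319.0
[607.  88. 338.] [ 0.16  0.5  -0.85] max along -95.0 minz 362.0
[594.  29. 357.] [ 0.06  0.28 -0.96] max along -97.0 minz 413.0
[587. -47. 398.] [-0.  0. -1.] max along -113.0 minz 470.0
[0, 3.0, -24.2, 9.0, -8.6, -1.9, -2.6],
[0, 3.0, -24.0, 6.6, -8.6, -1.7, -2.6],
[0, 3.2, -23.6, 4.3, -8.6, -1.6, -2.6],
[0, 3.1, -22.8, 2.1, -8.6, -1.5, -2.7],
[0, 3.1, -21.7, 0.1, -8.6, -1.4, -2.6],
[0, 2.9, -20.5, -1.7, -8.5, -1.3, -2.6],
[0, 2.7, -19.1, -3.1, -8.6, -1.1, -2.6],
[0, 2.6, -17.5, -4.4, -8.6, -1.2, -2.6]
--
[0, 2.1, -15.8, -5.3, -8.5, -1.0, -2.5],
[0, 1.8
[... 279 characters left out ...]
-
[0, -2.6, -5.0, -3.1, -8.0, -1.0, -2.7],
[0, -3.5, -4.5, -2.0, -7.9, -1.0, -2.8],
[0, -4.3, -4.4, -0.9, -7.7, -1.0, -2.8],
[0, -5.2, -4.5, 0.2, -7.7, -1.0, -3.0],
[0, -6.1, -4.9, 1.2, -7.4, -0.9, -3.1],
[0, -7.0, -5.5, 2.2, -7.3, -0.9, -3.3],
[0, -7.9, -6.4, 3.0, -7.2, -0.8, -3.3],
[0, -8.7, -7.5, 3.6, -6.9, -0.6, -3.5]
--
[0, -9.7, -8.8, 4.0, -6.8, -0.6, -3.7],
[0, -10.4, -10.1, 4.0, -6.5, -0.4, -3.7],
[0, -11.3, -11.7, 3.9, -6.3, -0.2, -3.9],
[0, -12.0, -13.3, 3.4, -6.1, -0.1, -4.0],
[0, -12.6, -14.8, 2.6, -5.9, 0.2, -4.0],
[0, -13.3, -16.3, 1.5, -5.6, 0.5, -4.2],
[0, -13.8, -17.7, 0.2, -5.3, 0.6, -4.1],
[0, -14.3, -18.9, -1.5, -5.1, 1.0, -4.2]
--
[586.54002235 -46.77766208 397.89713191]
```

```bash
python3 - <<'E'
from hand import *
from scan import best
from coll import TOOL,box
p,r,oo=cur();q0=oo['qpos']
T2=np.r_[TOOL,box((-72,8),(-11,11),(-58,58),9)]
H=np.concatenate([bar(.983)+np.outer(np.linspace(-60,60,13),v)])
for k in(0,60,100,140):
  pp=p+r.apply([-k,0,0]);qa,e=ik(pp,r,q0);print(k,pp.round(0),qa.round(2),e)
  if e>1e-3: continue
  for tgt in([520,-60,420],[560,-57,440]):
    B=best(np.array(tgt,float),hori(0,0));q1=B[0][1]
    D=[]
    for i in range(33):
      f=fk(qa+(q1-qa)*i/32,P);W=f[1].apply(T2)+f[0];D.append(np.linalg.norm(W[:,None]-H[None],axis=2).min())
    print(tgt,q1.round(2),np.round(D[::4]).astype(int),min(D))
E
```

```text
0 [572. -53. 159.] [-0.23  0.38  2.28  2.43  0.36  2.01] 9.448596904881867e-10
[520, -60, 420] [-0.14  0.1   1.63 -0.    1.42 -0.24] [107  13  18  50  52  75  73 101 151] 1.8137947880498724
[560, -57, 440] [-0.12  0.16  1.52  0.    1.47 -0.22] [107   6  21  35  51  78  77 105 157] 3.0648902886131646
60 [530. -57. 201.] [-0.27  0.22  2.34  2.15  0.31  2.27] 7.585327921333373e-12
[520, -60, 420] [-0.14  0.1   1.63  0.    1.42 -0.24] [127  24  29  63  62  68  81 109 151] 17.002643161236122
[560, -57, 440] [-0.12  0.16  1.52 -0.    1.47 -0.22] [127  16  28  54  58  66  79 112 157] 11.325099412306168
100 [502. -59. 229.] [-0.31  0.11  2.37  1.87  0.29  2.54] 0.000597894241624783
[520, -60, 420] [-0.14  0.1   1.63  0.    1.42 -0.24] [140  59  55  77  75  74  90 116 151] 50.2732136069992
[560, -57, 440] [-0.12  0.16  1.52  0.    1.47 -0.22] [140  53  51  68  60  68  87 117 157] 45.98756283548808
140 [473. -62. 258.] [-0.34  0.    2.43  1.85  0.31  2.54] 0.04991512374357649
```

```bash
python3 - <<'E'
from hand import *
from scan import best
from coll import TOOL,box
p,r,oo=cur();q0=oo['qpos']
T2=np.r_[TOOL,box((-72,8),(-11,11),(-58,58),9)]
H=np.concatenate([bar(.983)+np.outer(np.linspace(-60,60,13),v)])
B=best(np.array([520,-60,420.]),hori(0,0));q1=B[0][1]
def run(qs,N=33):
    D=[];Z=[]
    for i in range(N):
      s=i/(N-1)*(len(qs)-1);k=min(int(s),len(qs)-2);q=qs[k]+(qs[k+1]-qs[k])*(s-k)
      f=fk(q,P);W=f[1].apply(T2)+f[0];D.append(np.linalg.norm(W[:,None]-H[None],axis=2).min());Z.append(W[:,2].min())
    return np.round(min(D)),np.round(min(Z)),np.round(D[::4])
for d in([-60,0,0],[-90,0,0],[-60,-40,0],[-80,0,30],[-100,0,30]):
  pp=p+np.array(d);qa,e=ik(pp,r,q0);print(d,pp.round(0),qa.round(2),round(e,4))
  if e<1e-3:
    print('  direct',run([qa,q1]))
    qb=qa.copy();qb[3:]=(qa[3:]+q1[3:])/2; print('  staged',run([qa,qb,q1]))
E
```

```text
[-60, 0, 0] [512. -53. 159.] [-0.28  0.33  2.4   2.46  0.42  1.94] 0.0
  direct (np.float64(5.0), np.float64(146.0), array([164.,  45.,  23.,  76.,  67.,  82.,  81., 103., 151.]))
  staged (np.float64(100.0), np.float64(122.0), array([164., 122., 129., 158., 200., 137., 111., 105., 151.]))
[-90, 0, 0] [482. -53. 159.] [-0.31  0.3   2.45  2.46  0.46  1.91] 0.0
  direct (np.float64(21.0), np.float64(146.0), array([190.,  67.,  27.,  87.,  79.,  87.,  85., 104., 151.]))
  staged (np.float64(109.0), np.float64(126.0), array([190., 151., 159., 188., 231., 160., 128., 113., 151.]))
[-60, -40, 0] [512. -93. 159.] [-0.4   0.34  2.37  2.25  0.45  2.05] 0.0
  direct (np.float64(7.0), np.float64(146.0), array([168.,  56.,   9.,  47.,  56.,  57.,  72., 104., 151.]))
  staged (np.float64(102.0), np.float64(117.0), array([168., 128., 132., 155., 204., 139., 116., 107., 151.]))
[-80, 0, 30] [492. -53. 189.] [-0.3   0.21  2.42  2.28  0.36  2.12] 0.0
  direct (np.float64(33.0), np.float64(176.0), array([165.,  54.,  39.,  80.,  78.,  78.,  85., 109., 151.]))
  staged (np.float64(112.0), np.float64(141.0), array([165., 128., 138., 175., 215., 155., 124., 112., 151.]))
[-100, 0, 30] [472. -53. 189.] [-0.32  0.19  2.46  2.27  0.38  2.1 ] 0.0
  direct (np.float64(43.0), np.float64(176.0), array([182.,  72.,  48.,  88.,  84.,  82.,  88., 110., 151.]))
  staged (np.float64(116.0), np.float64(142.0), array([182., 147., 157., 195., 236., 170., 135., 117., 151.]))
```

```bash
python3 - <<'E'
from hand import *
from scan import best
from coll import TOOL,box
p,r,oo=cur();q0=oo['qpos']
T2=np.r_[TOOL,box((-72,8),(-11,11),(-58,58),9)]
H=np.concatenate([bar(.983)+np.outer(np.linspace(-60,60,13),v)])
q1=best(np.array([575,-54,395.]),hori(0,0))[0][1]
qa,e=ik(p+[-60,0,0],r,q0)
qb=qa.copy();qb[3:]=(qa[3:]+q1[3:])/2
poses=[fk(qa+(qb-qa)*i/13,P) for i in range(1,14)]+[fk(qb+(q1-qb)*i/16,P) for i in range(1,17)]
D=[np.linalg.norm((f[1].apply(T2)+f[0])[:,None]-H[None],axis=2).min() for f in poses];print(min(D),np.round(D[::4]))
poses=[(p+np.array([-20.*i,0,0]),r) for i in (1,2,3)]+poses
prev=(p,r);mx=0
for i,f in enumerate(poses):
    d=prev[1].inv();sh=d.apply(f[0]-prev[0]).round(1);tu=np.degrees((d*f[1]).as_rotvec()).round(1)
    mx=max(mx,np.linalg.norm(tu))
    print([0]+[float(x)+0. for x in np.r_[sh,tu]],end=',\n' if i%8!=7 else '\n--\n')
    prev=(prev[0]+prev[1].apply(sh),prev[1]*R.from_rotvec(np.radians(tu)))
print(mx,prev[0])
E
```

```text
58.67562224543637 [147. 119. 146. 199. 125.  88.  64. 110.]
[0, -14.1, 14.0, 1.9, 0.0, 0.0, 0.0],
[0, -14.2, 14.0, 1.9, 0.0, 0.0, 0.0],
[0, -14.1, 14.0, 1.9, 0.0, 0.0, 0.0],
[0, -0.5, -5.3, 15.6, -9.7, -2.9, -1.3],
[0, -0.5, -6.4, 15.9, -9.5, -2.9, -1.4],
[0, -0.5, -7.4, 16.3, -9.5, -3.0, -1.7],
[0, -0.6, -8.7, 16.5, -9.4, -3.0, -1.9],
[0, -0.6, -9.9, 16.6, -9.2, -3.0, -2.1]
--
[0, -0.6, -11.3, 16.6, -9.2, -2.9, -2.4],
[0, -0.7, -12.7, 16.4, -9.0, -3.0, -2.7],
[0, -0.8, -14.2, 16.1, -8.9, -2.8, -2.9],
[0, -0.8, -15.6, 15.6, -8.7, -2.7, -3.2],
[0, -0.9, -17.2, 15.0, -8.7, -2.7, -3.5],
[0, -0.9, -18.7, 14.2, -8.5, -2.4, -3.7],
[0, -0.9, -20.2, 13.1, -8.3, -2.2, -4.0],
[0, -1.0, -21.6, 12.0, -8.2, -2.0, -4.3]
--
[0, -4.0, 10.9, -11.1, -9.5, -0.9, -1.8],
[0, -5.7, 12.2, -8.0, -9.3, -1.1, -1.8],
[0, -7.4, 12.9, -4.9, -9.2, -1.3, -1.9],
[0, -9.2, 13.1, -1.6, -9.0, -1.5, -2.1],
[0, -11.1, 12.8, 1.5, -8.8, -1.5, -2.2],
[0, -12.9, 11.9, 4.5, -8.6, -1.7, -2.4],
[0, -14.8, 10.5, 7.4, -8.4, -1.8, -2.6],
[0, -16.6, 8.6, 9.9, -8.1, -1.9, -2.8]
--
[0, -18.5, 6.2, 12.0, -7.9, -1.8, -3.0],
[0, -20.2, 3.6, 13.7, -7.5, -1.9, -3.3],
[0, -22.0, 0.5, 15.0, -7.3, -1.8, -3.5],
[0, -23.6, -2.7, 15.6, -6.9, -1.6, -3.8],
[0, -25.2, -6.2, 15.8, -6.5, -1.6, -4.0],
[0, -26.6, -9.7, 15.3, -6.3, -1.4, -4.2],
[0, -27.8, -13.1, 14.3, -5.8, -1.1, -4.3],
[0, -29.0, -16.4, 12.6, -5.4, -0.9, -4.6]
--
10.20735029280371 [575.03067002 -54.01141521 394.96122048]
```

Request:
apply_moves:
  increments:
    - [0,-14.1,14,1.9,0,0,0]
    - [0,-14.2,14,1.9,0,0,0]
    - [0,-14.1,14,1.9,0,0,0]
    - [0,-0.5,-5.3,15.6,-9.7,-2.9,-1.3]
    - [0,-0.5,-6.4,15.9,-9.5,-2.9,-1.4]
    - [0,-0.5,-7.4,16.3,-9.5,-3,-1.7]
    - [0,-0.6,-8.7,16.5,-9.4,-3,-1.9]
    - [0,-0.6,-9.9,16.6,-9.2,-3,-2.1]

```text
t: 31.8
ee_pos: [501.7, 34.2, 171.9]
orientation: [-2.154, -0.09, 1.049]
ft_force: [-0.5, -1.2, -0.9]
width: 87.8
```

Request:
apply_moves:
  increments:
    - [0,-0.6,-11.3,16.6,-9.2,-2.9,-2.4]
    - [0,-0.7,-12.7,16.4,-9,-3,-2.7]
    - [0,-0.8,-14.2,16.1,-8.9,-2.8,-2.9]
    - [0,-0.8,-15.6,15.6,-8.7,-2.7,-3.2]
    - [0,-0.9,-17.2,15,-8.7,-2.7,-3.5]
    - [0,-0.9,-18.7,14.2,-8.5,-2.4,-3.7]
    - [0,-0.9,-20.2,13.1,-8.3,-2.2,-4]
    - [0,-1,-21.6,12,-8.2,-2,-4.3]

```text
t: 32.8
ee_pos: [364.8, 141.2, 167.1]
orientation: [2.289, 1.497, -1.105]
ft_force: [-0.7, 0.4, 0.6]
width: 88.0
```

```bash
python3 log.py
```

```text
32.8 [364.8 141.2 167.1] [-0.275  0.332  2.392  1.229  0.903  0.858] [-0.7  0.4  0.6] [[0.211, 0.852, -0.479], [0.709, -0.471, -0.525], [-0.673, -0.229, -0.703]]
```

Request:
apply_moves:
  increments:
    - [0,-4,10.9,-11.1,-9.5,-0.9,-1.8]
    - [0,-5.7,12.2,-8,-9.3,-1.1,-1.8]
    - [0,-7.4,12.9,-4.9,-9.2,-1.3,-1.9]
    - [0,-9.2,13.1,-1.6,-9,-1.5,-2.1]
    - [0,-11.1,12.8,1.5,-8.8,-1.5,-2.2]
    - [0,-12.9,11.9,4.5,-8.6,-1.7,-2.4]
    - [0,-14.8,10.5,7.4,-8.4,-1.8,-2.6]
    - [0,-16.6,8.6,9.9,-8.1,-1.9,-2.8]

```text
t: 33.8
ee_pos: [466.2, 81.5, 239.2]
orientation: [1.087, 1.702, -0.242]
ft_force: [1.0, 0.1, -0.6]
width: 87.8
```

Request:
apply_moves:
  increments:
    - [0,-18.5,6.2,12,-7.9,-1.8,-3]
    - [0,-20.2,3.6,13.7,-7.5,-1.9,-3.3]
    - [0,-22,0.5,15,-7.3,-1.8,-3.5]
    - [0,-23.6,-2.7,15.6,-6.9,-1.6,-3.8]
    - [0,-25.2,-6.2,15.8,-6.5,-1.6,-4]
    - [0,-26.6,-9.7,15.3,-6.3,-1.4,-4.2]
    - [0,-27.8,-13.1,14.3,-5.8,-1.1,-4.3]
    - [0,-29,-16.4,12.6,-5.4,-0.9,-4.6]

```text
t: 34.8
ee_pos: [577.0, -54.2, 393.6]
orientation: [-0.083, 1.572, 0.082]
ft_force: [0.0, 0.5, -0.1]
width: 88.1
```

```bash
python3 log.py; python3 - <<'E'
from hand import *
for n in ("wrist","scene"):cv2.imwrite(f"pics/{n}11.png",get_image(n)[:,:,::-1])
p,r,oo=cur()
c=camera_params("wrist");T=c['T_tool_cam']
def wproj(P):
    Pt=r.inv().apply(np.atleast_2d(P)-p);Pc=(Pt-T[:3,3])@T[:3,:3]
    return cv2.projectPoints(Pc,np.zeros(3),np.zeros(3),c['camera_matrix'],c['D'])[0][:,0]
b=bar(.983);print('pred ends',wproj([b+46*v,b-46*v]).round(1))
im=cv2.imread("pics/scene11.png");cv2.imwrite("pics/s11c.png",cv2.resize(im[145:315,280:420],None,fx=4.5,fy=3.5,interpolation=cv2.INTER_CUBIC))
E
```

```text
34.8 [577.  -54.2 393.6] [-1.130e-01  2.120e-01  1.549e+00 -1.000e-03  1.383e+00 -2.180e-01] [ 0.   0.5 -0.1] [[-0.002, -0.105, 0.994], [-0.001, 0.994, 0.105], [-1.0, -0.001, -0.003]]
pred ends [[418.3 162.1]
 [409.4 279.2]]
```

View pics/wrist11.png

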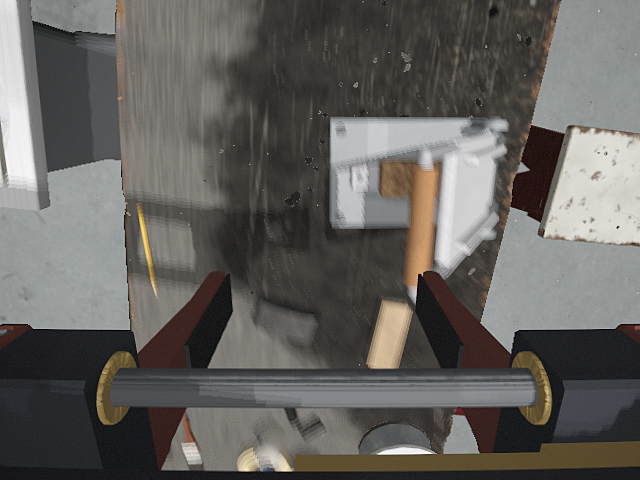

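View pics/s11c.png

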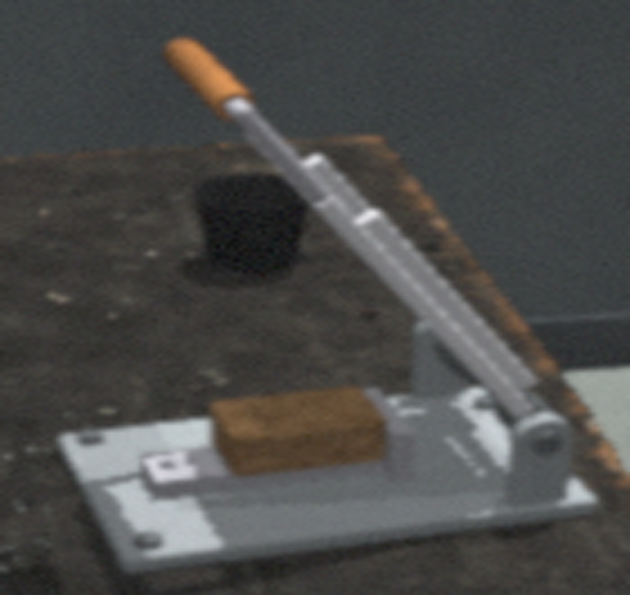

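```bash
python3 - <<'E'
from hand import *
p,r,oo=cur();print(p,oo['qvel'].round(3))
cv2.imwrite("pics/wrist12.png",get_image("wrist")[:,:,::-1])
c=camera_params("wrist");T=c['T_tool_cam']
def wproj(P):
    Pt=r.inv().apply(np.atleast_2d(P)-p);Pc=(Pt-T[:3,3])@T[:3,:3]
    return cv2.projectPoints(Pc,np.zeros(3),np.zeros(3),c['camera_matrix'],c['D'])[0][:,0]
for q in(.95,.983,1.02):
  b=bar(q);print(q,'pred ends',wproj([b+46*v,b-46*v]).round(1), b.round(1))
im=cv2.imread("pics/wrist12.png");cv2.imwrite("pics/w12c.png",cv2.resize(im[100:320,320:520],None,fx=3.5,fy=2.7,interpolation=cv2.INTER_CUBIC))
E
```

```text
[578.58778071 -53.79805422 395.93931296] [-0.006  0.016  0.08   0.064 -0.015  0.058]
0.95 pred ends [[406.8 161.2]
 [399.  276.7]] [639.3 -47.5 273. ]
0.983 pred ends [[418.3 162.1]
 [409.4 279.2]] [646.6 -46.7 277.9]
1.02 pred ends [[431.8 163.1]
 [421.6 282. ]] [654.9 -45.9 282.9]
```

View pics/w12c.png

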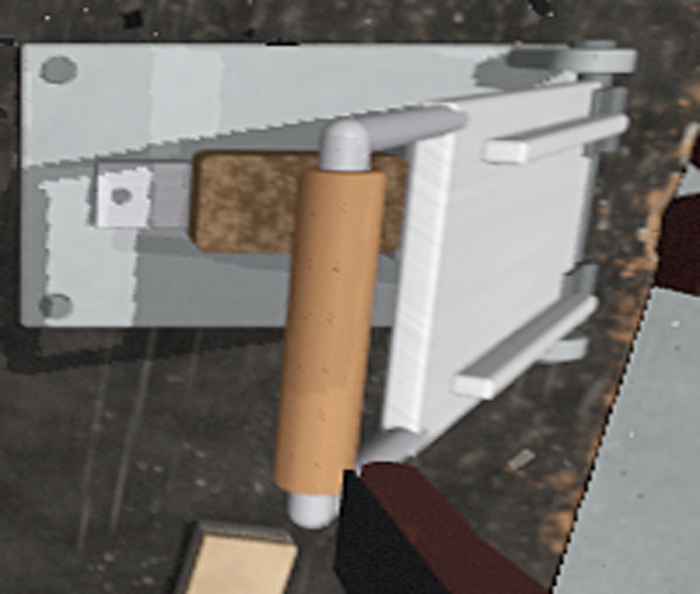

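```bash
python3 - <<'E'
from hand import *
p,r,oo=cur();b=bar(.983);print(r.inv().apply(b+[0,0,-11]-p),np.degrees((r.inv()*hori(0)).as_rotvec()))
E
```

```text
[127.01569071  -0.73781479  69.60976501] [-0.03980697  0.00466113 -0.10754101]
```

Request:
apply_moves:
  increments:
    - [0,0,0,20,0,0,0]
    - [0,0,0,25,0,0,0]
    - [0,10,0,20,0,0,0]
    - [0,25,0,4,0,0,0]
    - [0,30,-0.5,0,0,0,0]
    - [0,30,0,0,0,0,0]
    - [60,20,0,0,0,0,0]
    - [90,12,0,0,0,0,0]

```text
t: 35.95
ee_pos: [643.4, -46.9, 263.2]
orientation: [-0.076, 1.576, 0.08]
ft_force: [0.1, -0.4, 0.8]
width: 71.3
```

```bash
python3 - <<'E'
from hand import *
p,r,oo=cur();b=bar(.983);print(oo['t'],p,oo['width'],oo['ft_force'].round(1),r.inv().apply(b+[0,0,-11]-p),np.degrees((r.inv()*hori(0)).as_rotvec()))
cv2.imwrite("pics/wrist13.png",get_image("wrist")[:,:,::-1])
E
```

```text
35.95 [643.42998995 -46.94806498 263.18781907] 71.2825108720764 [ 0.1 -0.4  0.8] [-3.6823532  -0.09914931  3.1219185 ] [-0.11119635 -0.34826013 -0.16661016]
```

View pics/wrist13.png

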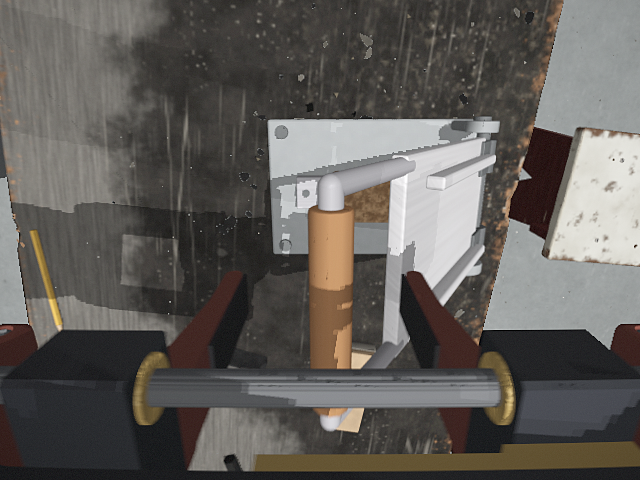

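Request:
apply_moves:
  increments:
    - [90,-2,0,1.5,0,0,0]
    - [90,-1.5,0,1.5,0,0,0]
    - [140,0,0,0,0,0,0]
    - [170,0,0,0,0,0,0]
    - [255,0,0,0,0,0,0]
    - [255,0,0,0,0,0,0]
    - [255,0,0,0,0,0,0]
    - [255,0,0,0,0,0,0]

```text
t: 37.0
ee_pos: [647.3, -47.3, 269.9]
orientation: [-0.079, 1.573, 0.079]
ft_force: [-6.1, -0.8, 3.8]
width: 17.3
```

```bash
python3 - <<'E'
from hand import *
p,r,oo=cur();b=bar(.983);print(oo['t'],p,oo['width'],oo['ft_force'].round(1),r.inv().apply(b+[0,0,-11]-p),np.degrees((r.inv()*hori(0)).as_rotvec()))
q=.983;P0=bar(q)
for dq in [.02,.04,.05,.05,.05,.05,.05,.05]+[.05]*8+[.04]*2+[.03]*2:
    q-=dq;b=bar(q);d=b-P0;P0=b
    print(round(q,3),[255,round(-d[2],1),0,round(float(d@u),1),0,0,0])
E
```

```text
37.0 [647.32121087 -47.32725495 269.85562707] 17.266891847140016 [-6.1 -0.8  3.8] [ 3.00742987  0.65355847 -0.67840039] [-0.01317463 -0.20389327 -0.016316  ]
0.963 [255, np.float64(2.9), 0, -4.4, 0, 0, 0]
0.923 [255, np.float64(6.0), 0, -8.7, 0, 0, 0]
0.873 [255, np.float64(8.0), 0, -10.5, 0, 0, 0]
0.823 [255, np.float64(8.5), 0, -10.1, 0, 0, 0]
0.773 [255, np.float64(9.0), 0, -9.7, 0, 0, 0]
0.723 [255, np.float64(9.5), 0, -9.2, 0, 0, 0]
0.673 [255, np.float64(10.0), 0, -8.7, 0, 0, 0]
0.623 [255, np.float64(10.4), 0, -8.2, 0, 0, 0]
0.573 [255, np.float64(10.8), 0, -7.7, 0, 0, 0]
0.523 [255, np.float64(11.2), 0, -7.2, 0, 0, 0]
0.473 [255, np.float64(11.5), 0, -6.6, 0, 0, 0]
0.423 [255, np.float64(11.8), 0, -6.0, 0, 0, 0]
0.373 [255, np.float64(12.1), 0, -5.4, 0, 0, 0]
0.323 [255, np.float64(12.4), 0, -4.8, 0, 0, 0]
0.273 [255, np.float64(12.6), 0, -4.2, 0, 0, 0]
0.223 [255, np.float64(12.8), 0, -3.5, 0, 0, 0]
0.183 [255, np.float64(10.3), 0, -2.4, 0, 0, 0]
0.143 [255, np.float64(10.4), 0, -2.0, 0, 0, 0]
0.113 [255, np.float64(7.9), 0, -1.2, 0, 0, 0]
0.083 [255, np.float64(7.9), 0, -1.0, 0, 0, 0]
```

Request:
apply_moves:
  increments:
    - [255,2.9,0,-4.4,0,0,0]
    - [255,6,0,-8.7,0,0,0]
    - [255,8,0,-10.5,0,0,0]
    - [255,8.5,0,-10.1,0,0,0]
    - [255,9,0,-9.7,0,0,0]
    - [255,9.5,0,-9.2,0,0,0]
    - [255,10,0,-8.7,0,0,0]
    - [255,10.4,0,-8.2,0,0,0]

```text
t: 38.0
ee_pos: [578.7, -54.3, 204.7]
orientation: [-0.079, 1.571, 0.079]
ft_force: [0.9, -0.5, 0.8]
width: 17.3
```

```bash
cat > hs.py <<'E'
from hand import *
p,r,oo=cur()
print(oo['t'],p.round(1),'w',oo['width'].round(1),'F',oo['ft_force'].round(1),'M',oo['moment'].round(2))
from scipy.optimize import minimize_scalar
# plate angle from grasp point direction
g=p-r.apply([11,0,0])-O; a=g@u; z=g[2]-54
print('radius',np.hypot(a,z).round(1),'(265.1) q',(np.arctan2(z,-a)-np.arctan2(6,265)).round(3),'lat',(g@v).round(1))
E
python3 hs.py; python3 - <<'E'
from h import *
cv2.imwrite("pics/scene14.png",get_image("scene")[:,:,::-1])
E
```

```text
Traceback (most recent call last):
  File "hs.py", line 3, in <module>
    print(oo['t'],p.round(1),'w',oo['width'].round(1),'F',oo['ft_force'].round(1),'M',oo['moment'].round(2))
                                 ^^^^^^^^^^^^^^^^^
AttributeError: 'float' object has no attribute 'round'
```

View pics/scene14.png

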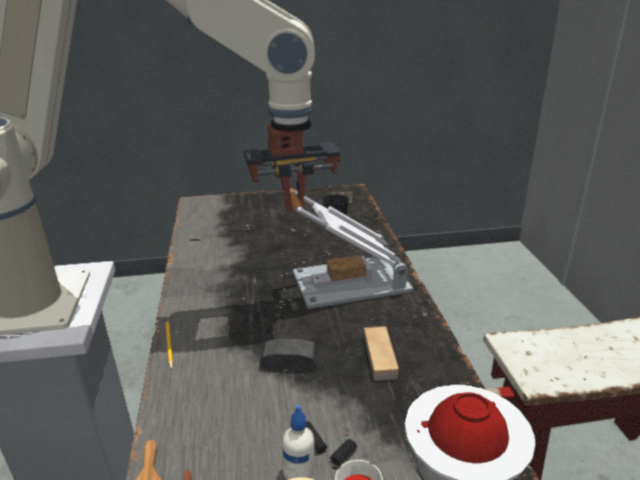

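The plate is following in the grip (handle at about (292,200) in the scene image) and the forces are small.

```bash
sed -i "s/oo\['width'\].round(1)/round(oo['width'],1)/" hs.py; python3 hs.py
```

```text
38.05 [577.3 -54.4 203.2] w 17.1 F [ 3. -2. -6.] M [-0.3  -0.77 -0.05]
radius 265.4 (265.1) q 0.625 lat -0.6
```

Request:
apply_moves:
  increments:
    - [255,10.8,0,-7.7,0,0,0]
    - [255,11.2,0,-7.2,0,0,0]
    - [255,11.5,0,-6.6,0,0,0]
    - [255,11.8,0,-6,0,0,0]
    - [255,12.1,0,-5.4,0,0,0]
    - [255,12.4,0,-4.8,0,0,0]
    - [255,12.6,0,-4.2,0,0,0]
    - [255,12.8,0,-3.5,0,0,0]

```text
t: 39.05
ee_pos: [532.7, -58.8, 109.3]
orientation: [-0.079, 1.572, 0.08]
ft_force: [-2.9, -1.4, 1.3]
width: 17.5
```

```bash
python3 hs.py
```

```text
39.05 [532.7 -58.8 109.3] w 17.5 F [-2.9 -1.4  1.3] M [-0.33  0.14  0.1 ]
radius 264.9 (265.1) q 0.23 lat -0.5
```

Request:
apply_moves:
  increments:
    - [255,8,0,-1.7,0,0,0]
    - [255,8,0,-1.5,0,0,0]
    - [255,8,0,-1.2,0,0,0]
    - [255,7,0,-0.9,0,0,0]
    - [255,6,0,-0.6,0,0,0]
    - [255,5,0,-0.4,0,0,0]
    - [255,4,0,-0.2,0,0,0]
    - [255,2,0,0,0,0,0]

```text
t: 40.05
ee_pos: [524.3, -59.6, 61.0]
orientation: [-0.079, 1.577, 0.08]
ft_force: [-8.9, -5.3, 0.6]
width: 17.1
```

```bash
python3 hs.py
```

```text
40.05 [524.3 -59.6  61. ] w 17.1 F [-8.9 -5.3  0.6] M [-0.81  0.91  0.06]
radius 265.5 (265.1) q 0.045 lat -0.5
```

Request:
apply_moves:
  increments:
    - [255,1.5,0,0,0,0,0]
    - [255,1.5,0,0,0,0,0]
    - [255,1.5,0,0,0,0,0]
    - [255,1.5,0,0,0,0,0]
    - [255,1,0,0,0,0,0]
    - [255,1,0,0,0,0,0]
    - [255,0,0,0,0,0,0]
    - [255,0,0,0,0,0,0]

```text
t: 41.05
ee_pos: [523.7, -59.7, 52.9]
orientation: [-0.079, 1.578, 0.08]
ft_force: [-9.9, -6.0, -1.6]
width: 17.3
```

```bash
python3 hs.py; python3 - <<'E'
from h import *
cv2.imwrite("pics/scene15.png",get_image("scene")[:,:,::-1])
im=cv2.imread("pics/scene15.png");cv2.imwrite("pics/s15c.png",cv2.resize(im[180:310,270:420],None,fx=5,fy=4.5,interpolation=cv2.INTER_CUBIC))
E
```

```text
41.05 [523.7 -59.7  52.9] w 17.3 F [-9.9 -6.  -1.6] M [-0.86  1.11  0.04]
radius 265.6 (265.1) q 0.015 lat -0.5
```

View pics/s15c.png

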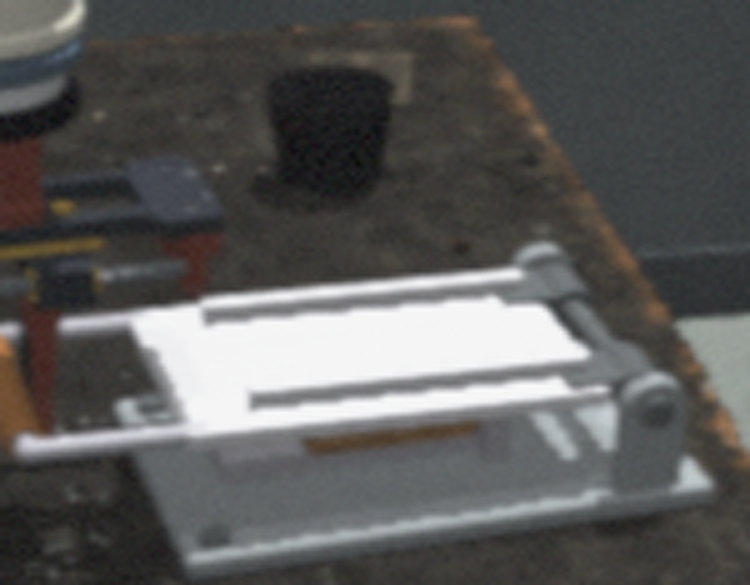

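Request:
apply_moves:
  increments:
    - [255,0.5,0,-0.5,0,0,0]
    - [255,0.5,0,-0.5,0,0,0]
    - [255,0.5,0,0,0,0,0]
    - [255,0,0,0,0,0,0]
    - [255,0.5,0,0,0,0,0]
    - [255,0,0,0,0,0,0]
    - [255,0,0,0,0,0,0]
    - [255,0,0,0,0,0,0]

```text
t: 42.1
ee_pos: [523.6, -59.7, 51.2]
orientation: [-0.079, 1.576, 0.08]
ft_force: [-7.2, -4.3, 0.1]
width: 17.3
```

```bash
python3 hs.py
```

```text
42.1 [523.6 -59.7  51.2] w 17.3 F [-7.2 -4.3  0.1] M [-0.76  0.81  0.09]
radius 265.6 (265.1) q 0.008 lat -0.5
```

Request:
apply_moves:
  increments:
    - [255,0.4,0,0,0,0,0]
    - [255,0,0,0,0,0,0]
    - [255,0.4,0,0,0,0,0]
    - [255,0,0,0,0,0,0]
    - [255,0.4,0,0,0,0,0]
    - [255,0,0,0,0,0,0]
    - [255,0,0,0,0,0,0]
    - [255,0,0,0,0,0,0]

```text
t: 43.1
ee_pos: [523.6, -59.7, 50.0]
orientation: [-0.079, 1.576, 0.08]
ft_force: [-7.7, -5.9, -0.9]
width: 17.3
```

```bash
python3 hs.py
```

```text
43.1 [523.6 -59.7  50. ] w 17.3 F [-7.7 -5.9 -0.9] M [-0.78  0.83  0.06]
radius 265.7 (265.1) q 0.004 lat -0.5
```

Request:
apply_moves:
  increments:
    - [255,0.4,0,0,0,0,0]
    - [255,0,0,0,0,0,0]
    - [255,0.4,0,0,0,0,0]
    - [255,0,0,0,0,0,0]
    - [255,0.4,0,0,0,0,0]
    - [255,0,0,0,0,0,0]
    - [255,0,0,0,0,0,0]
    - [255,0,0,0,0,0,0]

```text
t: 44.1
ee_pos: [523.5, -59.7, 48.8]
orientation: [-0.079, 1.576, 0.08]
ft_force: [-8.0, -5.1, 0.3]
width: 17.4
```

```bash
python3 hs.py
```

```text
44.1 [523.5 -59.7  48.8] w 17.4 F [-8.  -5.1  0.3] M [-0.78  0.85  0.12]
radius 265.7 (265.1) q -0.001 lat -0.5
```

Request:
apply_moves:
  increments:
    - [255,0.4,0,0,0,0,0]
    - [255,0,0,0,0,0,0]
    - [255,0.4,0,0,0,0,0]
    - [255,0,0,0,0,0,0]
    - [255,0.4,0,0,0,0,0]
    - [255,0,0,0,0,0,0]
    - [255,0,0,0,0,0,0]
    - [255,0,0,0,0,0,0]

```text
t: 45.1
ee_pos: [523.5, -59.7, 47.6]
orientation: [-0.079, 1.576, 0.08]
ft_force: [-7.1, -5.5, -0.1]
width: 17.3
```

```bash
python3 hs.py
```

```text
45.1 [523.5 -59.7  47.6] w 17.3 F [-7.1 -5.5 -0.1] M [-0.82  0.89  0.09]
radius 265.7 (265.1) q -0.005 lat -0.5
```

```bash
python3 - <<'E'
from h import *
cv2.imwrite("pics/scene16.png",get_image("scene")[:,:,::-1])
im=cv2.imread("pics/scene16.png");cv2.imwrite("pics/s16c.png",cv2.resize(im[250:310,310:420],None,fx=7,fy=7,interpolation=cv2.INTER_CUBIC))
E
```

```text
(no output)
```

View pics/s16c.png

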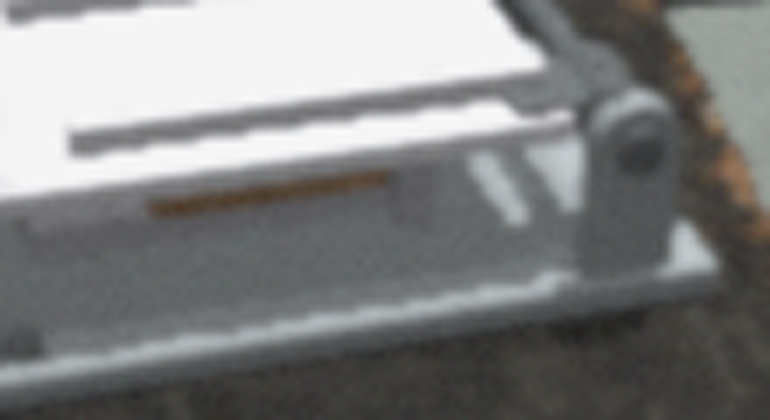

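Request:
apply_moves:
  increments:
    - [255,0.5,0,0,0,0,0]
    - [255,0,0,0,0,0,0]
    - [255,0.5,0,0,0,0,0]
    - [255,0,0,0,0,0,0]
    - [255,0.5,0,0,0,0,0]
    - [255,0,0,0,0,0,0]
    - [255,0,0,0,0,0,0]
    - [255,0,0,0,0,0,0]

```text
t: 46.15
ee_pos: [523.4, -59.7, 46.1]
orientation: [-0.079, 1.576, 0.08]
ft_force: [-8.0, -4.9, 0.3]
width: 17.0
```

```bash
python3 hs.py
```

```text
46.15 [523.4 -59.7  46.1] w 17.0 F [-8.  -4.9  0.3] M [-0.85  0.82  0.09]
radius 265.7 (265.1) q -0.011 lat -0.5
```

Request:
apply_moves:
  increments:
    - [255,0.5,0,0,0,0,0]
    - [255,0,0,0,0,0,0]
    - [255,0.5,0,0,0,0,0]
    - [255,0,0,0,0,0,0]
    - [255,0.5,0,0,0,0,0]
    - [255,0,0,0,0,0,0]
    - [255,0,0,0,0,0,0]
    - [255,0,0,0,0,0,0]

```text
t: 47.15
ee_pos: [523.4, -59.7, 44.6]
orientation: [-0.079, 1.576, 0.08]
ft_force: [-8.1, -4.3, -1.3]
width: 17.3
```

```bash
python3 hs.py;  python3 - <<'E'
from h import *
cv2.imwrite("pics/wrist17.png",get_image("wrist")[:,:,::-1])
E
```

```text
47.15 [523.4 -59.7  44.6] w 17.3 F [-8.1 -4.3 -1.3] M [-0.81  0.85  0.09]
radius 265.8 (265.1) q -0.017 lat -0.5
```

View pics/wrist17.png

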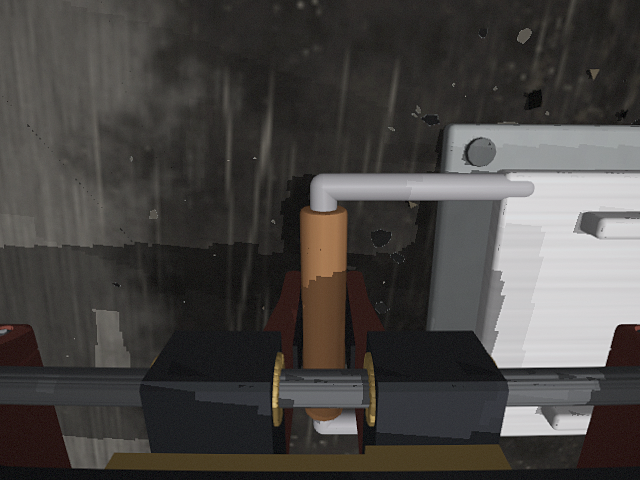

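Request:
apply_moves:
  increments:
    - [255,0.5,0,0,0,0,0]
    - [255,0,0,0,0,0,0]
    - [255,0.5,0,0,0,0,0]
    - [255,0,0,0,0,0,0]
    - [255,0.5,0,0,0,0,0]
    - [255,0,0,0,0,0,0]
    - [255,0,0,0,0,0,0]
    - [255,0,0,0,0,0,0]

```text
t: 48.2
ee_pos: [523.3, -59.7, 43.0]
orientation: [-0.079, 1.576, 0.08]
ft_force: [-8.5, -4.8, -0.5]
width: 17.2
```

```bash
python3 hs.py; python3 - <<'E'
from hand import *
# predicted scene px of plate underside front corner (-y) , cork top near corners
pt=lambda x,y,z:O+x*u+y*v+np.array([0,0,z])
for q in(0.02,0,-.02,-.04):
    print(q,proj("scene",[pt(-200*np.cos(q)*1,-60,54+200*np.sin(q)),pt(-265,-54,60+265*np.sin(q))]).round(1).tolist())
print('stop-right bottom/top, cork bottom near', proj("scene",[pt(-60,-24,26),pt(-60,-24,54),pt(-138,-24,26),pt(-138,-24,54)]).round(1).tolist())
cv2.imwrite("pics/scene18.png",get_image("scene")[:,:,::-1])
im=cv2.imread("pics/scene18.png");cv2.imwrite("pics/s18c.png",cv2.resize(im[240:310,260:370],None,fx=7,fy=7,interpolation=cv2.INTER_CUBIC))
E
```

```text
48.2 [523.3 -59.7  43. ] w 17.2 F [-8.5 -4.8 -0.5] M [-0.86  0.91  0.07]
radius 265.8 (265.1) q -0.023 lat -0.5
0.02 [[307.3, 281.8], [275.2, 282.0]]
0 [[307.3, 283.5], [275.4, 284.2]]
-0.02 [[307.4, 285.1], [275.5, 286.4]]
-0.04 [[307.5, 286.7], [275.7, 288.6]]
stop-right bottom/top, cork bottom near [[366.1, 276.1], [366.4, 265.1], [331.8, 281.4], [331.7, 270.3]]
```

View pics/s18c.png

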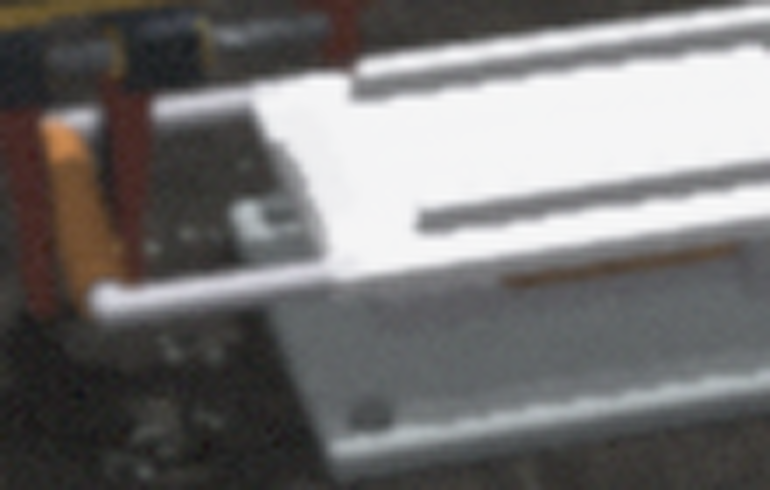

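Request:
apply_moves:
  increments:
    - [255,0.5,0,0,0,0,0]
    - [255,0.5,0,0,0,0,0]
    - [255,0,0,0,0,0,0]
    - [255,0.5,0,0,0,0,0]
    - [255,0.5,0,0,0,0,0]
    - [255,0,0,0,0,0,0]
    - [255,0,0,0,0,0,0]
    - [255,0,0,0,0,0,0]

```text
t: 49.25
ee_pos: [523.4, -59.8, 42.7]
orientation: [-0.079, 1.576, 0.08]
ft_force: [-13.3, -5.0, 20.3]
width: 17.2
```

```bash
python3 hs.py
```

```text
49.25 [523.4 -59.8  42.7] w 17.2 F [-13.3  -5.   20.3] M [-0.72  1.97  0.08]
radius 265.8 (265.1) q -0.024 lat -0.5
```

Request:
apply_moves:
  increments:
    - [255,-1,0,0,0,0,0]
    - [255,-0.5,0,0,0,0,0]
    - [255,0,0,0,0,0,0]
    - [255,0,0,0,0,0,0]
    - [255,0,0,0,0,0,0]
    - [255,0,0,0,0,0,0]
    - [255,0,0,0,0,0,0]
    - [255,0,0,0,0,0,0]

```text
t: 50.25
ee_pos: [523.4, -59.7, 42.9]
orientation: [-0.079, 1.576, 0.08]
ft_force: [-9.4, -5.4, 4.0]
width: 17.1
```

```bash
python3 hs.py
```

```text
50.25 [523.4 -59.7  42.9] w 17.1 F [-9.4 -5.4  4. ] M [-0.86  1.28  0.08]
radius 265.8 (265.1) q -0.023 lat -0.5
```

Request:
apply_moves:
  increments:
    - [110,0,0,0,0,0,0]
    - [110,0,0,0,0,0,0]
    - [110,0,0,0,0,0,0]
    - [110,0,0,0,0,0,0]
    - [110,0,0,0,0,0,0]
    - [110,0,0,0,0,0,0]
    - [110,0,0,0,0,0,0]
    - [110,0,0,0,0,0,0]

```text
t: 51.25
ee_pos: [526.2, -59.5, 43.8]
orientation: [-0.079, 1.571, 0.079]
ft_force: [0.3, 0.1, 0.2]
width: 49.9
```

```bash
python3 hs.py; python3 - <<'E'
from h import *
cv2.imwrite("pics/wrist19.png",get_image("wrist")[:,:,::-1])
E
```

```text
51.25 [526.2 -59.5  43.8] w 49.9 F [0.3 0.1 0.2] M [-0.03 -0.11  0.  ]
radius 263.0 (265.1) q -0.019 lat -0.6
```

View pics/wrist19.png

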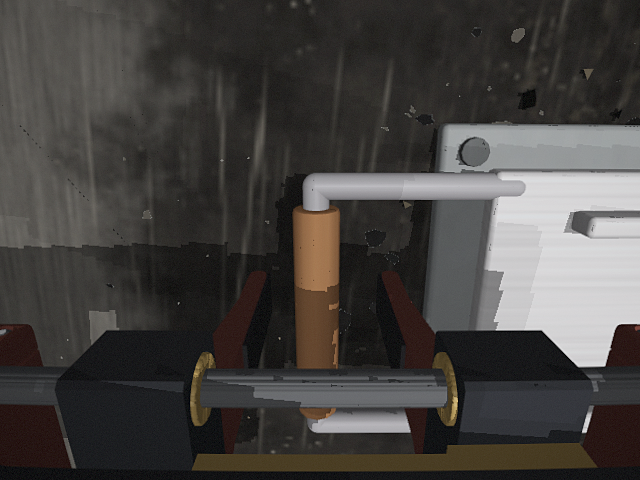

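Released, with the bar at column 317 free between the open fingers. Next I raise the tool straight up.

Request:
apply_moves:
  increments:
    - [110,-5,0,-2,0,0,0]
    - [110,-15,0,0,0,0,0]
    - [110,-25,0,0,0,0,0]
    - [110,-35,0,0,0,0,0]
    - [110,-40,0,0,0,0,0]
    - [110,-40,0,0,0,0,0]
    - [110,-30,0,0,0,0,0]
    - [110,0,0,0,0,0,0]

```text
t: 52.3
ee_pos: [526.0, -59.9, 237.2]
orientation: [-0.08, 1.565, 0.078]
ft_force: [-0.3, -0.2, 0.4]
width: 49.7
```

```bash
python3 hs.py; python3 - <<'E'
from h import *
for n in("scene","top"):cv2.imwrite(f"pics/{n}20.png",get_image(n)[:,:,::-1])
im=cv2.imread("pics/scene20.png");cv2.imwrite("pics/s20c.png",cv2.resize(im[240:310,260:420],None,fx=5,fy=5,interpolation=cv2.INTER_CUBIC))
E
```

```text
52.3 [526.  -59.9 237.2] w 49.7 F [-0.3 -0.2  0.4] M [-0.01 -0.12 -0.01]
radius 327.2 (265.1) q 0.613 lat -0.9
```

View pics/s20c.png

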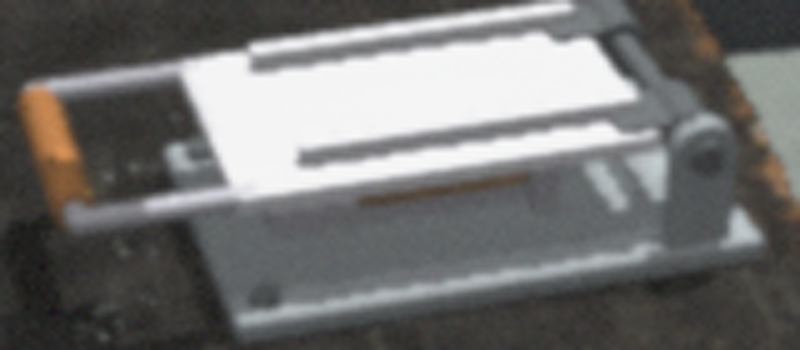

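View pics/scene20.png

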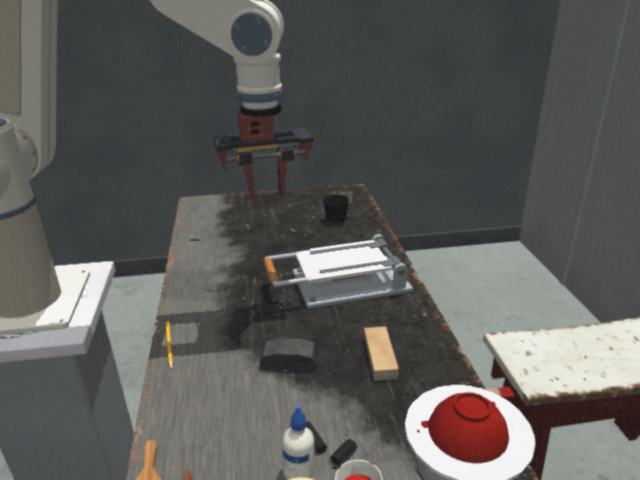

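View pics/top20.png

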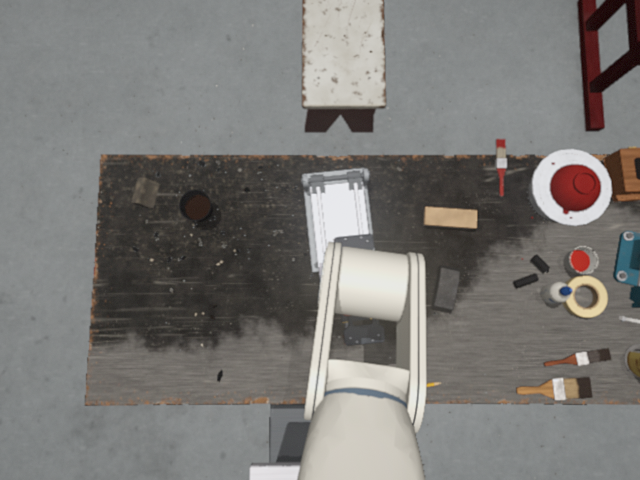

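```bash
python3 -c "
from workcell import close_job
print(close_job())"
```

```text
the job is handed in; nothing more can be done
None
```

The job is handed in, at about 52 s of the 70 s. The cork block lies flat along the middle of the rail against the back stop, the plate rests on it, and the gripper is clear of everything.

- **Cork:** I picked it up upright and set it down again beside the press. I then regrasped it with the tool leaning 45 degrees so it could go in under the raised plate. I pushed it forward until it met the back stop (about 13 N), eased off and let go with the plate still up. The wrist picture showed it centred on the rail to within about 1 mm.
- **Plate:** I gripped the handle, led it down its arc and finished in steps of about 0.5 mm. At contact the force rose briefly to about 20 N. I eased back to about 4 N and opened the fingers.
- **Last checks:** After release the wrist force was about zero, and the last pictures show the plate closed on the cork. The cup, whetstone and rubber block look unmoved.
- **Disagreements:**
  - My hand-based estimate of the plate angle read about -0.02 rad at contact. The scene camera suggested about 0 to 0.02 rad. I put this down to the bar sitting a few mm off the assumed grasp point.
  - The back stop was met about 3 mm later than I had calculated.
  - During an earlier attempt at a leaning grasp, joint 4 came to its lower range limit (-1.306 read, limit -1.31). I backed off at once.

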